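# Hang coated sleeves on the balance rack

## Robot

A 7-joint arm with a two-finger parallel gripper is mounted at the origin on the work surface. World frame = base frame: x ahead of the robot, y to its left, z up, the work surface at z = 0. Lengths are in m, angles in rad, forces in N, time in s.
With the tool pointing down it reaches from about 0.425 to 0.825 m from the base axis. Payload 3.6 kg.
Tool frame: the origin (TCP) lies midway between the tips of the shut fingers; the grasp point (between the pads) lies 19 mm behind it; z points along the fingers, y is the direction in which the jaws open and shut (so a half turn about z gives the same grasp; the last joint's range is limited). The gripper opens to 85 mm and grips with 20 to 120 N. Pads are 22 mm wide; open, the fingers measure 114 mm over their backs; the gripper's body (76 mm by 85 mm) begins 54 mm behind the grasp point. The pads swing forward as they close: fully open they stand 13 mm farther back than shut.
Start: joints at [-1.274, 0.615, -0.013, 1.423, 0.008, 1.103, -0.04], TCP at [0.206, 0.616, 0.231] pointing down, gripper open.
Joint ranges: [-3.12, 3.12], [-0.3, 2.06], [-1.34, 1.32], [0.26, 2.42], [-1.36, 4.5], [0.01, 1.98], [-2.84, 2.84]. Speed limits (rad/s): [2.79, 2.79, 3.14, 3.14, 3.14, 3.14, 3.14].

## Interface

Orientations are given as a unit quaternion [x, y, z, w].
In Python, from station import telemetry, cams, sign_off gives the robot as it stands.
- The arm moves only by the tool send_rows, never from a script. Its argument "increments" is a list of rows, each a list of 3 entries, a list of its own where there are three numbers: the opening, from -1 (shut) to 1 (fully open), then the shift along the tool's x, y, z each as a share of 200 mm, from -1 to 1, then the turn, a rotation vector about the tool's x, y, z each as a share of 360 degrees, from -1 to 1. A call has 1 to 10 rows; each row is the pose to reach, as a shift and turn from the pose commanded when the call began, along the tool's axes at that moment, turning the shorter way round; what a row does not reach only later rows make up. A row lasts 1/12 s, in which the tool goes at most 41.7 mm and 7.16 degrees, less where a joint would pass 70% of its speed; a pose out of reach is approached as far as the arm can. A call with a number of a shift or a turn outside -1 to 1 is refused whole. A call with a gripper value outside its range is refused whole. The fingers move at their own pace and stop on an object; "newtons" is the grip in N (left out, the last holds). Time passes only in rows, so rows that repeat a pose let the fingers close. It gives the time, the measured TCP pose, the force and the opening at its end, in the units of the state.
- telemetry.state(): the state, without advancing time (a new reading comes with each control period).
- cams.camera(name): name is "scene" or "top" or "wrist"; returns (picture, depth): 480x640x3 uint8, red, green, blue; 480x640 float32, m along the optical axis (not along the pixel's ray), 0 where there is no reading.
- cams.calibration(name): a dict with "K" (3x3 intrinsics, pixels), "position" and "attitude" of the camera in the world. Camera axes: x right, y down, z forward; pixel columns grow to the right and rows downward; lengths in m; the calibration is good to about 2 mm. A picture is of the moment at which its call begins: read the wrist's pose just before it. calibration takes no time and is no camera call; for the wrist camera it gives the pose at the moment of the call.
- sign_off(): hands the job in, once; it reports no verdict.
The state is a dict: "t": time; "qpos": joint angles; "qd": joint speeds; "joint_torque": joint torques, N m; "position": TCP position; "tcp_rot": TCP orientation; "wrist_force": force on the tool from outside, world axes, zero at the start; "moment": the same for the moment, N m; "opening": finger opening in m.
Only numpy, scipy, OpenCV 4.12 (cv2) and the standard library are available. Lean on these libraries where they do the work, as an engineer would, in place of code of your own. Each camera call takes 0.05 s, during which the arm holds its last target.

## Task

Hang the three coated sleeves by their hooks on the balance rack to dry, alternating sides so the bar stays near level: first one small sleeve in a notch of the left arm (the arm with two notches), then the large one in the single notch of the right arm, then the other small one in the free notch on the left. Slide each hook gently along its rail until it drops fully into its notch, without pressing the bar down, jamming the hook hard against the notch or grabbing the bar, and leave the other things on the bench alone.

Things in the scene. Friction and masses are not known exactly. Their poses are not given: they have to be found in the camera images.
- stand: Balance rack fixed to the bench: 150 x 110 mm steel foot, 34 mm wide grey post, pivoting bar 210 mm above the bench. Origin: centre of the foot's underside. +y runs along the bar to its left arm (two notches), -y to its right arm (one notch), +x away from the robot; turned a little about z. Bring the open side of a hook over the rail along the stand's +x.
- bar_mid (a point): Pivot at the middle of the bar, 210 mm above the bench; turns with the bar (y along it to the left, x along the axle). Steel bar, white nylon rails: 12 mm wide (x), from 16 mm below to 10 mm above this point. The flat rail top, 10 mm above, runs from about 45 to 180 mm either side, then a 9 mm high end stop. A pin resting on the flat has its centre 15 mm above this point, fully in a notch about 9 mm.
- notch_lo (a point): NOMINAL mouth of the outer left notch, on the rail top 160 mm from the pivot. V notch across the rail, 13 mm wide, 11 mm deep, walls at 60 degrees. The rail is clamped up to 17 mm off nominal, in or out, and this is not measured: set the hook on the flat just inside, let it bear its own weight, slide it outward until it drops 6 mm. Fill this one before the inner, for finger room.
- notch_li (a point): NOMINAL mouth of the inner left notch, on the rail top 85 mm from the pivot: same V and same unmeasured shift as the outer one (they are on one rail).
- notch_r (a point): NOMINAL mouth of the single right notch, on the rail top 122.5 mm from the pivot: same V; its rail has its own unmeasured shift of up to 17 mm in or out.
- bar (a joint): Tilt of the bar in rad, 0 level, positive with the left arm up. A spring of 2.6 N m per rad and a damper level it when empty; a small sleeve in the outer left notch tilts it to about -0.15. It must not be pressed down beyond 0.25 (end stops at 0.30).
- small_a: Small coated steel sleeve: grey upright cylinder 44 mm wide, 45 mm tall, about 0.25 kg, on a rigid steel hanger (157 mm tall in all). Origin: centre of its underside, z up; the hook opens to +x. Hook pin's underside 105 mm above origin. Grip tab on top: upright plate 22 mm (x) by 12 mm (y), from 8 to 52 mm above the pin's underside; pinch it across y.
- small_b: Small coated steel sleeve: grey upright cylinder 44 mm wide, 45 mm tall, about 0.25 kg, on a rigid steel hanger (157 mm tall in all). Origin: centre of its underside, z up; the hook opens to +x. Hook pin's underside 105 mm above origin. Grip tab on top: upright plate 22 mm (x) by 12 mm (y), from 8 to 52 mm above the pin's underside; pinch it across y.
- large: Large coated steel sleeve: grey upright cylinder 56 mm wide, 60 mm tall, about 0.50 kg, on a rigid steel hanger (172 mm tall in all). Origin: centre of its underside, z up; the hook opens to +x. Hook pin's underside 120 mm above origin. Grip tab on top: upright plate 22 mm (x) by 12 mm (y), from 8 to 52 mm above the pin's underside; pinch it across y.
- small_a_pin (a point): Middle of small_a's hook pin (level rod along x, 10 mm diameter, 5 mm above its underside); axes as the sleeve's. A 10 mm wide stem on the -x side carries it; a lip on the +x side hangs 12 mm below the pin's underside; inside, the hook is 24 mm wide along x. Clear height from pin underside to sleeve top 60 mm.
- small_b_pin (a point): Middle of small_b's hook pin (level rod along x, 10 mm diameter, 5 mm above its underside); axes as the sleeve's. A 10 mm wide stem on the -x side carries it; a lip on the +x side hangs 12 mm below the pin's underside; inside, the hook is 24 mm wide along x. Clear height from pin underside to sleeve top 60 mm.
- large_pin (a point): Middle of large's hook pin (level rod along x, 10 mm diameter, 5 mm above its underside); axes as the sleeve's. A 10 mm wide stem on the -x side carries it; a lip on the +x side hangs 12 mm below the pin's underside; inside, the hook is 24 mm wide along x. Clear height from pin underside to sleeve top 60 mm.
- can: Bystander: closed tin, 66 mm diameter, 110 mm tall, left of the work; origin under its centre.
- wrench: Bystander: steel wrench lying on the bench, right of the work.
- cup: Bystander: dark steel cup, 80 mm wide, 70 mm tall, right of the rack; origin under its centre.
Things that resemble listed ones, but are neither listed nor needed, are in the scene too. What is shaped like the small_a but brown or pink is not meant.

How it is judged:
On the way, in this order (a step that is already met when the one before it is completed fails the run):
1. one small sleeve hangs in a left notch, let go, while the large one and the other small one do not hang yet (((z of small_a_pin in the frame of bar_mid between 0 and 0.0118 m and x of small_a_pin in the frame of bar_mid between -0.012 and 0.012 m and y of small_a_pin in the frame of bar_mid above 0.05 m and contact force between small_a and the fingers below 0.3 N and not (contact force between small_b and stand above 0.3 N) and not (contact force between large and stand above 0.3 N)) or (z of small_b_pin in the frame of bar_mid between 0 and 0.0118 m and x of small_b_pin in the frame of bar_mid between -0.012 and 0.012 m and y of small_b_pin in the frame of bar_mid above 0.05 m and contact force between small_b and the fingers below 0.3 N and not (contact force between small_a and stand above 0.3 N) and not (contact force between large and stand above 0.3 N)))), for 0.2 s.
2. the large sleeve hangs in the right notch, let go, and only one small sleeve hangs with it (z of large_pin in the frame of bar_mid between 0 and 0.0118 m and x of large_pin in the frame of bar_mid between -0.012 and 0.012 m and y of large_pin in the frame of bar_mid below -0.05 m and contact force between large and the fingers below 0.3 N and ((z of small_a_pin in the frame of bar_mid between 0 and 0.0118 m and x of small_a_pin in the frame of bar_mid between -0.012 and 0.012 m and y of small_a_pin in the frame of bar_mid above 0.05 m and not (contact force between small_b and stand above 0.3 N)) or (z of small_b_pin in the frame of bar_mid between 0 and 0.0118 m and x of small_b_pin in the frame of bar_mid between -0.012 and 0.012 m and y of small_b_pin in the frame of bar_mid above 0.05 m and not (contact force between small_a and stand above 0.3 N)))), for 0.2 s.
3. all three hang in their notches, let go (z of small_a_pin in the frame of bar_mid between 0 and 0.0118 m and x of small_a_pin in the frame of bar_mid between -0.012 and 0.012 m and y of each of small_a_pin, small_b_pin in the frame of bar_mid above 0.05 m and z of small_b_pin in the frame of bar_mid between 0 and 0.0118 m and x of small_b_pin in the frame of bar_mid between -0.012 and 0.012 m and z of large_pin in the frame of bar_mid between 0 and 0.0118 m and x of large_pin in the frame of bar_mid between -0.012 and 0.012 m and y of large_pin in the frame of bar_mid below -0.05 m and contact force between each of small_a, small_b, large and the fingers below 0.3 N), for 0.2 s.
At the end, for the whole second after the job is handed in: Both small sleeves hang by their hooks in the two left notches and the large one in the right notch (pin centre less than 11.8 mm above the pivot in the bar's frame, i.e. dropped at least 3.2 mm of 6 mm into the V), all at rest (under 30 mm/s), and the bar within 0.10 rad of level (z of small_a_pin in the frame of bar_mid between 0 and 0.0118 m and x of small_a_pin in the frame of bar_mid between -0.012 and 0.012 m and y of each of small_a_pin, small_b_pin in the frame of bar_mid above 0.05 m and z of small_b_pin in the frame of bar_mid between 0 and 0.0118 m and x of small_b_pin in the frame of bar_mid between -0.012 and 0.012 m and z of large_pin in the frame of bar_mid between 0 and 0.0118 m and x of large_pin in the frame of bar_mid between -0.012 and 0.012 m and y of large_pin in the frame of bar_mid below -0.05 m and linear speed of each of small_a, small_b, large below 0.03 m/s and value of joint bar between -0.1 and 0.1 rad); the robot touches nothing.
It fails at once if the bar is pressed or loaded down beyond 0.25 rad (value of joint bar above 0.25 rad or value of joint bar below -0.25 rad).
It fails at once if the robot jams a sleeve or its hook against the rack: over 35 N between them while the fingers push it with over 15 N ((contact force between small_a and stand above 35 N and contact force between small_a and the fingers above 15 N) or (contact force between small_b and stand above 35 N and contact force between small_b and the fingers above 15 N) or (contact force between large and stand above 35 N and contact force between large and the fingers above 15 N)).
It fails at once if the fingers grab or push the rack (over 5 N) (contact force between the fingers and stand above 5 N).
It fails at once if a bystander is moved more than 30 mm (distance of any of can, wrench, cup from where it was at the start of the episode above 0.03 m).
It also fails if it takes over 72 s, if anything falls off the work surface, if the arm or the gripper's body presses on something with over 40 N, if the wrist force passes 120 N, or if a joint passes its speed limit or range.

## Working session

There is one attempt and no reset: what is moved stays moved. The work goes in short steps, Python scripts to look and compute and a tool call to move; the robot and the scene stay as the last step left them, time stands still between calls to the robot, and variables do not carry over. Pictures are saved under pics/ and viewed, and the job is handed in when it is done.

Besides the shell and the picture viewer there is one more tool, called after "Emit:" as name(argument=value, ...), one argument or row to a line, values as JSON. send_rows: Moves the arm, as the interface text tells. Its arguments: {"type":"object","properties":{"increments":{"type":"array"},"newtons":{"type":"number"}},"required":["increments"]}

```bash
ls; mkdir -p pics
cat > h.py <<'E'
import numpy as np,cv2
from station import telemetry,cams
from scipy.spatial.transform import Rotation as R
def grab(n,f):
    c=cams.calibration(n); p,d=cams.camera(n)
    cv2.imwrite('pics/'+f+'.png',p[:,:,::-1]); np.savez('pics/'+f+'.npz',p=p,d=d,K=c['K'],pos=c['position'],att=np.array(c['attitude']))
    return p,d,c
def load(f): return np.load('pics/'+f+'.npz')
def rot(a):
    a=np.array(a)
    return a if a.shape==(3,3) else R.from_quat(a).as_matrix()
def cloud(f):
    z=load(f);K=z['K'];d=z['d'];v,u=np.mgrid[0:480,0:640]
    P=np.stack([(u-K[0,2])/K[0,0]*d,(v-K[1,2])/K[1,1]*d,d],-1)
    return P@rot(z['att']).T+z['pos'],d>0,z['p']
E
python3 - <<'E'
from h import *
print(telemetry.state())
for n in ['scene','top','wrist']:
    p,d,c=grab(n,n+'0'); print(n,c)
E
```

```text
pics
{'t': 0.0, 'qpos': array([-1.27444111,  0.61591813, -0.01259678,  1.42492056,  0.00809339,
        1.10338405, -0.04038188]), 'qd': array([-0.00013948,  0.0006615 ,  0.00181178,  0.00070834,  0.00118602,
        0.00042728,  0.00178368]), 'joint_torque': array([-2.60906627e-04, -4.69217741e+01,  2.58627618e-01, -1.71037334e+01,
        9.80163604e-03,  9.53065697e-03,  5.11411244e-06]), 'position': array([0.20598472, 0.61568692, 0.23013172]), 'tcp_rot': array([ 1.60694809e-01,  9.87003300e-01, -1.27648016e-03, -1.86110986e-04]), 'wrist_force': array([-0.42794229,  0.09071587, -0.4180312 ]), 'moment': array([ 0.01684576,  0.01323198, -0.01774457]), 'opening': 0.08530694076520852}
scene {'K': array([[507.09555379,   0.        , 314.02785479],
       [  0.        , 507.09555379, 243.32549348],
       [  0.        ,   0.        ,   1.        ]]), 'position': array([ 0.87307075, -0.48611761,  0.97823996]), 'attitude': array([ 0.91530231,  0.27912811, -0.09105924, -0.27571252])}
top {'K': array([[506.31553816,   0.        , 310.39249096],
       [  0.        , 506.31553816, 249.51217183],
       [  0.        ,   0.        ,   1.        ]]), 'position': array([ 0.4480465 , -0.02482065,  1.33108076]), 'attitude': array([ 0.7105972 , -0.70233474,  0.02681752, -0.03253234])}
wrist {'K': array([[349.80379522,   0.        , 320.97548223],
       [  0.        , 349.80379522, 243.36797553],
       [  0.        ,   0.        ,   1.        ]]), 'position': array([0.1379674 , 0.63761714, 0.37351623]), 'attitude': array([0.80352915, 0.57845599, 0.08115523, 0.1146447 ])}
```

View pics/scene0.png

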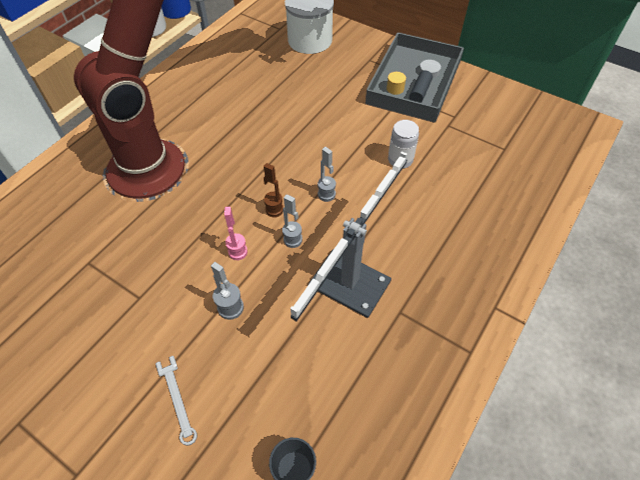

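View pics/top0.png

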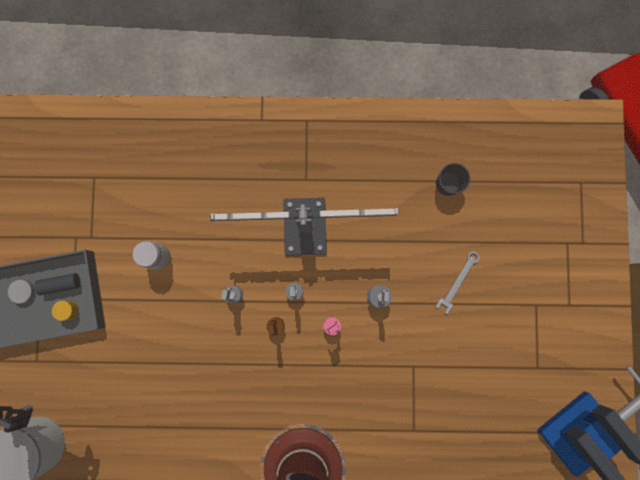

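View pics/wrist0.png

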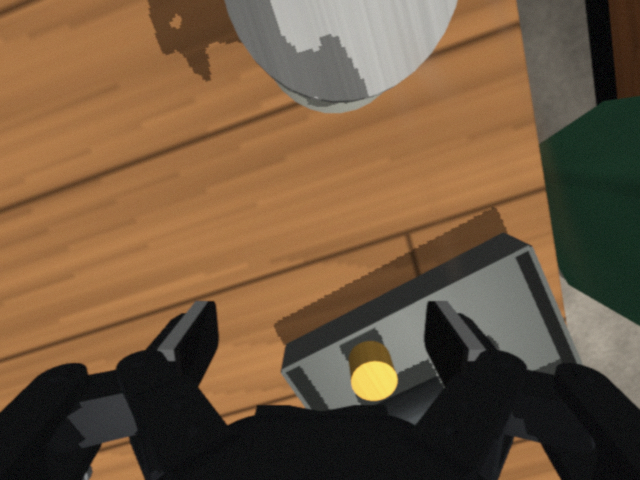

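The top view shows the rack pivot near (303,214), the small sleeves at (232,294) and (294,292), and the large one at (379,296). The brown and pink decoys are at (276,326) and (332,326). Next I'll measure positions.

Run:
```python
from h import *
for f in ['top0','scene0']:
    P,ok,p=cloud(f); X,Y,Z=P[...,0],P[...,1],P[...,2]
    roi=ok&(X>0.2)&(X<0.75)&(abs(Y)<0.3)
    print(f,'table z',np.median(Z[roi]))
    hsv=cv2.cvtColor(p,cv2.COLOR_RGB2HSV)
    m=(roi&(Z>0.012)&((hsv[...,1]<70)|(Z>0.03))).astype(np.uint8)
    n,l,s,c=cv2.connectedComponentsWithStats(m)
    for i in range(1,n):
        if s[i,4]<40: continue
        k=l==i
        print(i,s[i],'mean',P[k].mean(0).round(4),'min',P[k].min(0).round(3),'max',P[k].max(0).round(3), np.median(p[k],0))
    # rail
    k=roi&(Z>0.19)&(Z<0.25)&(X>0.45)
    if k.sum()>20:
        q=P[k]; a=cv2.fitLine(q.astype(np.float32),cv2.DIST_HUBER,0,.01,.01).ravel(); print('rail',k.sum(),a,q.min(0),q.max(0),q.mean(0))
```

```text
top0 table z 0.00026084646171997683
2 [ 210  198  188   57 2471] mean [0.6168 0.0016 0.1368] min [ 0.546 -0.206  0.012] max [0.695 0.212 0.233] [99. 90. 89.]
5 [286 283  17  17 233] mean [0.45   0.0256 0.0737] min [0.43  0.006 0.013] max [0.471 0.047 0.161] [118. 116. 118.]
6 [368 285  24  23 408] mean [ 0.4404 -0.1853  0.0815] min [ 0.413 -0.217  0.012] max [ 0.468 -0.161  0.176] [115. 113. 115.]
7 [221 286  22  17 269] mean [0.4408 0.1789 0.0792] min [0.421 0.162 0.012] max [0.461 0.201 0.163] [116. 114. 117.]
8 [324 317  17  18 239] mean [ 0.3667 -0.0688  0.0779] min [ 0.343 -0.091  0.031] max [ 0.386 -0.05   0.162] [202. 110. 137.]
9 [266 318  18  17 242] mean [0.3642 0.071  0.0806] min [0.342 0.053 0.038] max [0.382 0.096 0.161] [102.5  64.   36.5]
rail 1453 [-0.0312094   0.99950236  0.00457815  0.6194717   0.03227068  0.21865511] [ 0.59863736 -0.20558746  0.19102026] [0.6414307  0.21228719 0.23311201] [0.61990705 0.00131952 0.21549536]
scene0 table z 0.00017685619236107453
1 [318 147  18  52 604] mean [0.4427 0.1809 0.0774] min [0.419 0.163 0.012] max [0.463 0.209 0.162] [128. 132. 126.]
2 [ 291  152  117  170 3903] mean [ 0.6285 -0.0131  0.1453] min [ 0.545 -0.207  0.012] max [0.697 0.212 0.231] [ 96. 100. 102.]
3 [264 163  19  46 509] mean [0.3649 0.072  0.0878] min [0.341 0.052 0.031] max [0.384 0.094 0.161] [77. 46. 28.]
4 [283 195  19  51 644] mean [0.4522 0.0246 0.0766] min [0.429 0.006 0.012] max [0.473 0.052 0.159] [130.  132.  129.5]
5 [225 207  21  46 486] mean [ 0.3691 -0.0734  0.0827] min [ 0.342 -0.091  0.03 ] max [ 0.387 -0.047  0.16 ] [193.5 113.  135. ]
8 [211 262  32  55 996] mean [ 0.4455 -0.192   0.0778] min [ 0.412 -0.216  0.012] max [ 0.469 -0.161  0.175] [142.  143.5 144. ]
rail 2209 [-0.04759605  0.9987869  -0.01262165  0.6225258   0.02319737  0.21557143] [ 0.59874942 -0.20715974  0.1903508 ] [0.64305348 0.21241532 0.23119937] [ 0.62352745 -0.01972328  0.21371019]
```

Run:
```python
from h import *
p=load('top0')['p'][180:345,190:410]; cv2.imwrite('pics/top0z.png',cv2.resize(p[:,:,::-1],None,fx=3.6,fy=3.6,interpolation=cv2.INTER_CUBIC))
p=load('scene0')['p'][130:340,190:430]; cv2.imwrite('pics/scene0z.png',cv2.resize(p[:,:,::-1],None,fx=2.8,fy=2.8,interpolation=cv2.INTER_CUBIC))
```

```text
(no output)
```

View pics/top0z.png

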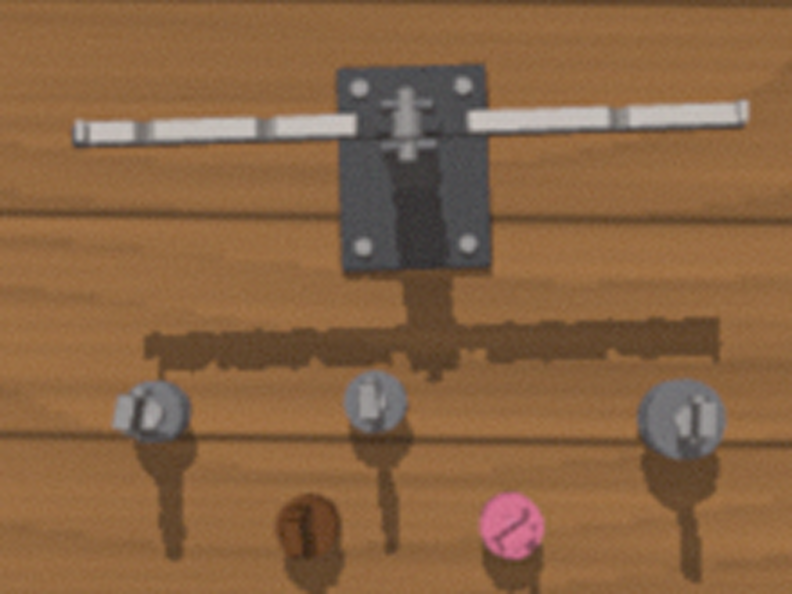

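View pics/scene0z.png

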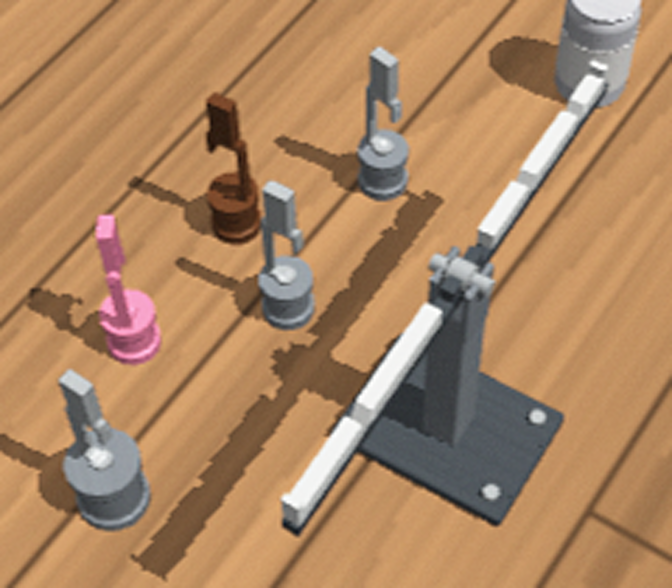

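```bash
cat >> h.py <<'E'
def ray(f,u,v,z0):
    z=load(f);K=z['K'];d=rot(z['att'])@np.array([(u-K[0,2])/K[0,0],(v-K[1,2])/K[1,1],1.]);return z['pos']+d*(z0-z['pos'][2])/d[2]
def plan(pos,yaw):
    """tool down; tool y along (−sin yaw, cos yaw), tool x = −(cos,sin)"""
    s=telemetry.state(); Rm=rot(s['tcp_rot']); c,n=np.cos(yaw),np.sin(yaw)
    T=np.array([[-c,-n,0],[-n,c,0],[0,0,-1.]]); 
    sh=Rm.T@(np.array(pos)-s['position']); rv=R.from_matrix(Rm.T@T).as_rotvec()
    print('t',round(s['t'],2),'pos',s['position'].round(4),'F',s['wrist_force'].round(2),'shift/0.2',(sh/.2).round(4),'turn/360',(rv/2/np.pi).round(4),'rows',max(np.linalg.norm(sh)/.0417,np.degrees(np.linalg.norm(rv))/7.16).round(1))
E
python3 - <<'E'
from h import *
s=telemetry.state();Rm=rot(s['tcp_rot']);c=cams.calibration('wrist')
print('cam in tool',Rm.T@(np.array(c['position'])-s['position']),'\n',Rm.T@rot(c['attitude']))
# rail profile
P,ok,p=cloud('top0')
g=p.astype(int).min(-1)
m=(g>150)&ok&(P[...,2]>.19)
m[:, :205]=0; v,u=np.nonzero(m); 
pts=np.array([ray('top0',a,b,.22) for a,b in zip(u,v)])
l=cv2.fitLine(pts[:,:2].astype(np.float32),cv2.DIST_HUBER,0,.01,.01).ravel(); print('line',l,'yaw',np.arctan2(-l[0],l[1]),pts.min(0),pts.max(0))
dirn=l[:2]*np.sign(l[1])
# sample profile along the line
z=load('top0');gray=cv2.cvtColor(p,cv2.COLOR_RGB2GRAY).astype(np.float32)
A=rot(z['att'])
def proj(X):
    q=A.T@(X-z['pos']);return z['K'][0,0]*q[0]/q[2]+z['K'][0,2],z['K'][1,1]*q[1]/q[2]+z['K'][1,2]
s0=l[2:]-dirn*(l[2:]@dirn)
out=[]
for t in np.arange(-.22,.225,.0025):
    uu,vv=proj(np.array([*(s0+dirn*t),.22])); val=np.mean([cv2.getRectSubPix(gray,(1,1),(float(uu),float(vv+o)))[0,0] for o in (-.7,0,.7)]); out.append((t,val))
print('s0',s0); print(' '.join(f'{t*1000:.1f}:{v:.0f}' for t,v in out))
print('axle pix', ray('top0',302.5,214.7,.216))
for nm,(a,b) in dict(sa=(.44,.18),sb=(.45,.025),L=(.44,-.187)).items():
    zt=.172 if nm=='L' else .157
    for f in ['top0','scene0']:
        P,ok,p=cloud(f); k=ok&(np.hypot(P[...,0]-a,P[...,1]-b)<.05)
        t=k&(P[...,2]>zt-.006); q=P[t]; 
        tb=k&(P[...,2]>zt-.044); qb=P[tb][:,:2]; w,V=np.linalg.eigh(np.cov(qb.T))
        print(nm,f,'top',t.sum(),q.mean(0).round(4),q.max(0).round(4),'tab',tb.sum(),qb.mean(0).round(4),np.degrees(np.arctan2(V[1,1],V[0,1])).round(1),(w**.5).round(4), 'cyl ctr', P[k&(P[...,2]>.012)&(P[...,2]<zt-.1)][:,:2].mean(0))
E
```

```text
cam in tool [ 0.07139898 -0.00118698 -0.14330026] 
 [[-5.03961960e-04 -9.60552192e-01 -2.78099323e-01]
 [ 9.99999856e-01 -5.35080450e-04  3.59972514e-05]
 [-1.83382749e-04 -2.78099264e-01  9.60552323e-01]]
line [ 0.04085758 -0.999165    0.62156063 -0.00615555] yaw -3.1007237 [ 0.60912699 -0.20375105  0.22      ] [0.6359115  0.20619302 0.22      ]
s0 [0.62027174 0.02536398]
-220.0:189 -217.5:189 -215.0:189 -212.5:189 -210.0:189 -207.5:190 -205.0:190 -202.5:189 -200.0:189 -197.5:191 -195.0:190 -192.5:189 -190.0:191 -187.5:189 -185.0:191 -182.5:190 -180.0:189 -177.5:189 -175.0:189 -172.5:190 -170.0:191 -167.5:191 -165.0:192 -162.5:192 -160.0:176 -157.5:149 -155.0:139 -152.5:130 -150.0:120 -147.5:140 -145.0:180 -142.5:192 -140.0:192 -137.5:192 -135.0:190 -132.5:190 -130.0:191 -127.5:191 -125.0:192 -122.5:191 -120.0:192 -117.5:190 -115.0:190 -112.5:190 -110.0:190 -107.5:192 -105.0:191 -102.5:190 -100.0:190 -97.5:191 -95.0:192 -92.5:191 -90.0:192 -87.5:191 -85.0:191 -82.5:191 -80.0:191 -77.5:191 -75.0:192 -72.5:191 -70.0:193 -67.5:192 -65.0:193 -62.5:181 -60.0:138 -57.5:90 -55.0:78 -52.5:7
[... 1240 characters left out ...]
4414 0.1829 0.1565] [0.4523 0.1922 0.1619] tab 186 [0.4428 0.1816] -177.0 [0.0035 0.0077] cyl ctr [0.44427474 0.17976198]
sb top0 top 45 [0.4501 0.0266 0.1566] [0.4594 0.0314 0.1613] tab 65 [0.4499 0.0263] -176.3 [0.0034 0.0083] cyl ctr [0.45059602 0.02527756]
sb scene0 top 65 [0.4506 0.0273 0.1555] [0.4617 0.0344 0.1594] tab 193 [0.4522 0.0255] -167.2 [0.0035 0.0075] cyl ctr [0.45369062 0.02374558]
L top0 top 54 [ 0.4405 -0.1892  0.1713] [ 0.4504 -0.1832  0.1763] tab 83 [ 0.4406 -0.1878] 179.5 [0.0039 0.0076] cyl ctr [ 0.44060799 -0.18458464]
L scene0 top 80 [ 0.441  -0.1891  0.1707] [ 0.4519 -0.1823  0.1745] tab 205 [ 0.4437 -0.1904] -171.9 [0.0036 0.0075] cyl ctr [ 0.44712666 -0.19282551]
```

Run:
```python
from h import *
plan([.441,.183,.25],0)
```

```text
t 0.15 pos [0.206  0.6159 0.2304] F [ 0.46  0.02 -0.39] shift/0.2 [-1.8008 -1.6802 -0.0947] turn/360 [-0.0003 -0.     -0.0514] rows 11.8
```

Emit:
send_rows(
  increments=[
    [1, [-0.9, -0.84, -0.05], [0, 0, -0.0514]],
    [1, [-0.9, -0.84, -0.05], [0, 0, -0.0514]],
    [1, [-0.9, -0.84, -0.05], [0, 0, -0.0514]],
    [1, [-0.9, -0.84, -0.05], [0, 0, -0.0514]],
    [1, [-0.9, -0.84, -0.05], [0, 0, -0.0514]],
    [1, [-0.9, -0.84, -0.05], [0, 0, -0.0514]],
  ],
  newtons=25,
)

```text
t: 0.65
position: [0.3246, 0.3972, 0.2412]
tcp_rot: [0.0, 1.0, -0.001, 0.0]
wrist_force: [0.5, -0.0, 0.3]
opening: 0.0854
```

Run:
```python
from h import *
plan([.441,.183,.25],0)
```

```text
t 0.65 pos [0.3246 0.3972 0.2412] F [ 0.52 -0.03  0.27] shift/0.2 [-0.583  -1.0707 -0.0427] turn/360 [-0.0002  0.     -0.0001] rows 5.9
```

Emit:
send_rows(
  increments=[
    [1, [-0.58, -1, -0.04], [0, 0, 0]],
    [1, [-0.58, -1, -0.04], [0, 0, 0]],
    [1, [-0.58, -1, -0.04], [0, 0, 0]],
    [1, [-0.58, -1, -0.04], [0, 0, 0]],
    [1, [-0.58, -1, -0.04], [0, 0, 0]],
    [1, [-0.58, -1, -0.04], [0, 0, 0]],
    [1, [-0.58, -1, -0.04], [0, 0, 0]],
  ],
)

```text
t: 1.23
position: [0.4429, 0.193, 0.2494]
tcp_rot: [0.006, 1.0, -0.002, 0.001]
wrist_force: [1.3, -0.2, -0.4]
opening: 0.0855
```

Run:
```python
from h import *
plan([.441,.183,.25],0)
grab('wrist','w1')
```

```text
t 1.23 pos [0.4429 0.193  0.2494] F [ 1.35 -0.15 -0.44] shift/0.2 [ 0.0088 -0.0501 -0.0029] turn/360 [-0.0006  0.0003 -0.0019] rows 0.2
```

View pics/w1.png

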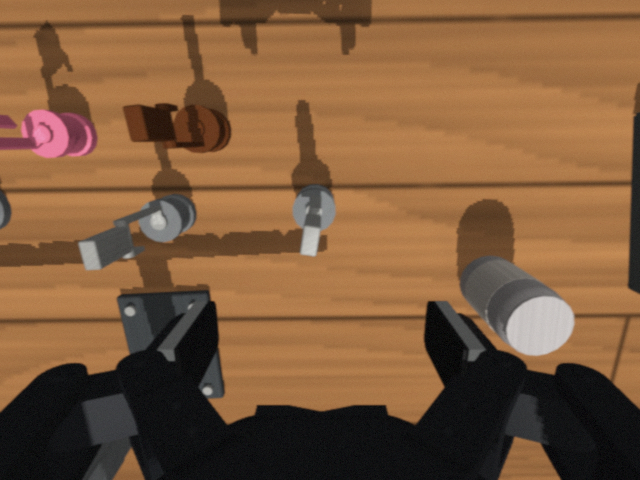

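The wrist view shows the left small sleeve's tab at (311,238) and the middle sleeve's tab at (105,248). The brown and pink decoys sit above them in the image.

```bash
cat >> h.py <<'E'
def tab(f,a,b,zt,dz=.007):
    P,ok,p=cloud(f); k=ok&(np.hypot(P[...,0]-a,P[...,1]-b)<.035)
    t=k&(P[...,2]>zt-dz)&(P[...,2]<zt+.01); v,u=np.nonzero(t)
    q=np.array([ray(f,x,y,zt)[:2] for x,y in zip(u,v)],np.float32)
    r=cv2.minAreaRect(q*1000); tb=k&(P[...,2]>zt-.042)&(P[...,2]<zt-dz)
    w,V=np.linalg.eigh(np.cov(q.T))
    print(f,t.sum(),'zmed',np.median(P[t][:,2]).round(4),'mean',q.mean(0).round(4),'rect',np.array(r[0]).round(1),np.array(r[1]).round(1),round(r[2],1),'pca',np.degrees(np.arctan2(V[1,1],V[0,1])).round(1),(w**.5*1000).round(1))
    return t
E
python3 - <<'E'
from h import *
for a,b in((.441,.182),(.45,.026)): tab('w1',a,b,.157)
p=load('w1')['p']
o=np.hstack([cv2.resize(p[170:270,60:210],None,fx=2.6,fy=4 if 0 else 2.6,interpolation=cv2.INTER_CUBIC),cv2.resize(p[170:270,260:410],None,fx=2.6,fy=2.6,interpolation=cv2.INTER_CUBIC)])
cv2.imwrite('pics/w1z.png',o[:,:,::-1])
E
```

```text
w1 547 zmed 0.1576 mean [0.4368 0.1833] rect [436.9 183.3] [11.9 23.4] 80.1 pca 170.3 [3.4 6.7]
w1 696 zmed 0.1572 mean [0.4456 0.0287] rect [445.7  28.8] [23.  17.2] 5.8 pca 176.8 [4.7 6.5]
```

View pics/w1z.png

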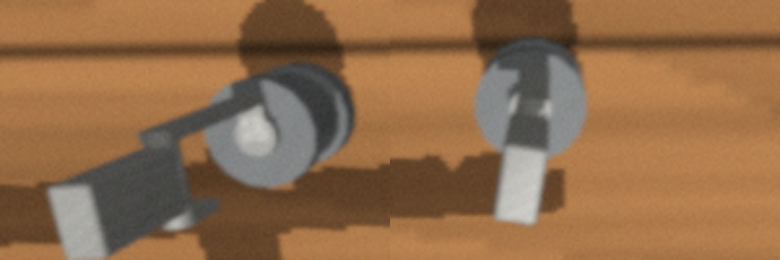

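Run:
```python
from h import *
plan([.440,.183,.22],-.17)
```

```text
t 1.28 pos [0.441  0.1967 0.2492] F [-0.56  1.15 -0.09] shift/0.2 [ 0.0048 -0.0682  0.1462] turn/360 [-0.0002  0.0001  0.0259] rows 1.3
```

Emit:
send_rows(
  increments=[
    [1, [0.005, -0.068, 0.146], [0, 0, 0.026]],
    [1, [0.005, -0.068, 0.146], [0, 0, 0.026]],
    [1, [0.005, -0.068, 0.146], [0, 0, 0.026]],
    [1, [0.005, -0.068, 0.146], [0, 0, 0.026]],
  ],
)

```text
t: 1.62
position: [0.4381, 0.1881, 0.2201]
tcp_rot: [0.08, 0.997, 0.0, -0.0]
wrist_force: [-0.0, 0.8, 0.5]
opening: 0.0855
```

Run:
```python
from h import *
plan([.440,.183,.22],-.17)
grab('wrist','w2');tab('w2',.44,.182,.157)
p=load('w2')['p']; cv2.imwrite('pics/w2z.png',cv2.resize(p[150:400,200:450,::-1],None,fx=2.2,fy=2.2))
```

```text
t 1.62 pos [0.4381 0.1881 0.2201] F [-0.04  0.77  0.46] shift/0.2 [-0.0135 -0.0238  0.0005] turn/360 [ 0.0001 -0.0001  0.0017] rows 0.1
w2 676 zmed 0.1575 mean [0.4366 0.1835] rect [436.5 183.6] [11.4 23.7] 80.8 pca 170.5 [3.4 6.8]
```

View pics/w2z.png

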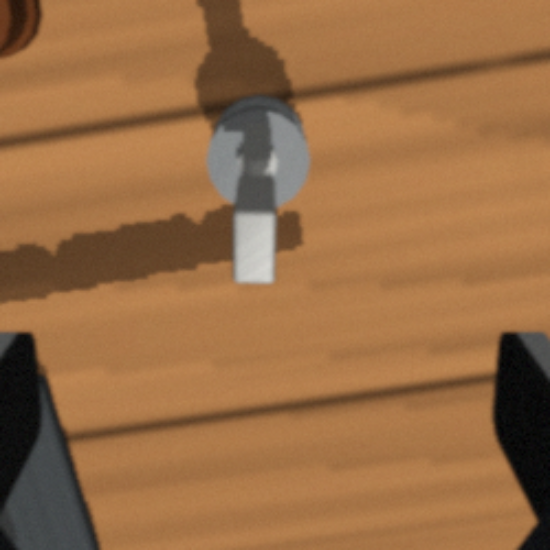

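Run:
```python
from h import *
plan([.439,.1835,.125],-.169)
```

```text
t 1.67 pos [0.4385 0.1882 0.2205] F [0.1  0.8  1.11] shift/0.2 [-0.0061 -0.0234  0.4774] turn/360 [0.0002 0.0001 0.0015] rows 2.3
```

Emit:
send_rows(
  increments=[
    [1, [-0.006, -0.023, 0.2], [0, 0, 0.0015]],
    [1, [-0.006, -0.023, 0.36], [0, 0, 0.0015]],
    [1, [-0.006, -0.023, 0.477], [0, 0, 0.0015]],
    [1, [-0.006, -0.023, 0.477], [0, 0, 0.0015]],
  ],
)

```text
t: 2.0
position: [0.4364, 0.1818, 0.1215]
tcp_rot: [0.085, 0.996, -0.002, -0.004]
wrist_force: [0.0, 0.6, 0.4]
opening: 0.0852
```

Run:
```python
from h import *
plan([.439,.1835,.125],-.169)
grab('wrist','w3')
```

```text
t 2.0 pos [0.4364 0.1818 0.1215] F [0.01 0.55 0.42] shift/0.2 [-0.0112  0.0107 -0.0175] turn/360 [-0.0006 -0.0011 -0.0002] rows 0.1
```

View pics/w3.png

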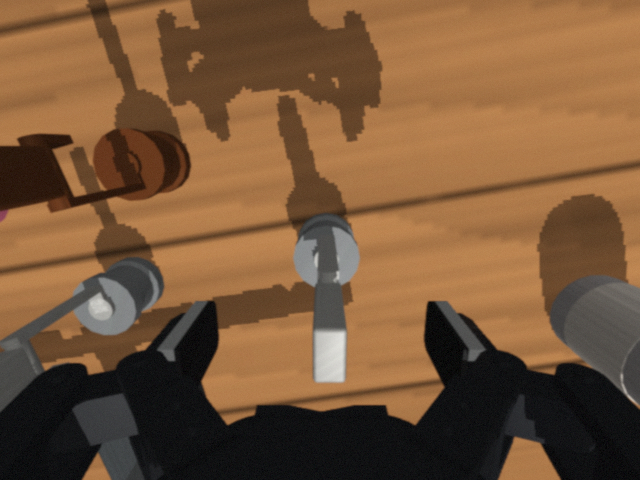

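Emit:
send_rows(
  increments=[
    [-1, [-0.011, 0.011, -0.012], [0, 0, 0]],
    [-1, [-0.011, 0.011, -0.012], [0, 0, 0]],
    [-1, [-0.011, 0.011, -0.012], [0, 0, 0]],
    [-1, [-0.011, 0.011, -0.012], [0, 0, 0]],
    [-1, [-0.011, 0.011, -0.012], [0, 0, 0]],
    [-1, [-0.011, 0.011, -0.012], [0, 0, 0]],
    [-1, [-0.011, 0.011, -0.012], [0, 0, 0]],
    [-1, [-0.011, 0.011, -0.012], [0, 0, 0]],
  ],
  newtons=40,
)

```text
t: 2.72
position: [0.4421, 0.1838, 0.1277]
tcp_rot: [0.086, 0.996, 0.0, 0.001]
wrist_force: [-1.2, 0.8, 5.4]
opening: 0.0116
```

Run:
```python
from h import *
plan([.439,.1835,.265],.041)
```

```text
t 2.72 pos [0.4421 0.1838 0.1277] F [-1.23  0.8   5.39] shift/0.2 [ 0.0142 -0.0034 -0.6864] turn/360 [ 0.0001  0.0002 -0.034 ] rows 3.3
```

Emit:
send_rows(
  increments=[
    [-1, [0.0, 0, -0.2], [0, 0, 0]],
    [-1, [0.0, 0, -0.4], [0, 0, -0.01]],
    [-1, [0.0, 0, -0.6], [0, 0, -0.025]],
    [-1, [0, 0, -0.69], [0, 0, -0.034]],
    [-1, [0, 0, -0.69], [0, 0, -0.034]],
    [-1, [0, 0, -0.69], [0, 0, -0.034]],
    [-1, [0, 0, -0.69], [0, 0, -0.034]],
  ],
)

```text
t: 3.3
position: [0.44, 0.1826, 0.2632]
tcp_rot: [-0.02, 1.0, -0.001, -0.002]
wrist_force: [-0.3, -1.3, -2.9]
opening: 0.0114
```

Run:
```python
from h import *
grab('scene','s4');grab('top','t4')
plan([.54,.152,.265],.041)
p=load('s4')['p'][100:340,190:430]; cv2.imwrite('pics/s4z.png',cv2.resize(p[:,:,::-1],None,fx=2.5,fy=2.5,interpolation=cv2.INTER_CUBIC))
P,ok,p=cloud('s4');k=ok&(abs(P[...,0]-.44)<.06)&(abs(P[...,1]-.184)<.05)
for z in np.arange(.1,.3,.01):
    q=P[k&(abs(P[...,2]-z)<.005)]
    if len(q)>5: print(z.round(3),len(q),q[:,:2].min(0).round(3),q[:,:2].max(0).round(3))
```

```text
t 3.4 pos [0.4402 0.1828 0.2629] F [ 0.01 -0.78 -3.88] shift/0.2 [-0.4924 -0.174  -0.0125] turn/360 [-0.0003 -0.0008 -0.0001] rows 2.5
0.14 56 [0.426 0.16 ] [0.46  0.192]
0.15 80 [0.417 0.159] [0.461 0.197]
0.16 53 [0.427 0.163] [0.458 0.19 ]
0.17 39 [0.426 0.161] [0.46  0.187]
0.18 224 [0.416 0.16 ] [0.463 0.205]
0.19 32 [0.423 0.175] [0.447 0.187]
0.2 12 [0.424 0.176] [0.428 0.188]
0.21 14 [0.423 0.177] [0.428 0.186]
0.22 14 [0.423 0.176] [0.428 0.188]
0.23 26 [0.423 0.177] [0.455 0.189]
0.24 26 [0.423 0.177] [0.455 0.189]
0.25 57 [0.423 0.175] [0.455 0.189]
0.26 22 [0.431 0.171] [0.45  0.192]
0.27 40 [0.434 0.164] [0.454 0.195]
0.28 62 [0.435 0.162] [0.453 0.196]
0.29 54 [0.435 0.163] [0.454 0.195]
```

View pics/s4z.png

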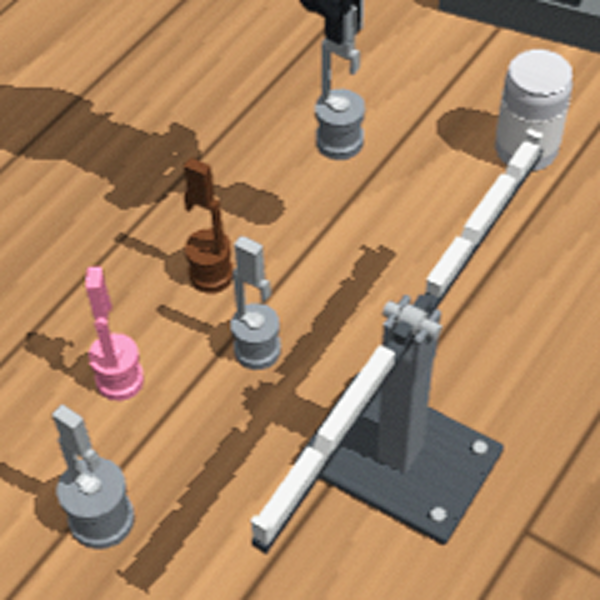

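Run:
```python
from h import *
plan([.55,.1425,.266],.041)
```

```text
t 3.4 pos [0.4402 0.1828 0.2629] F [ 0.01 -0.78 -3.88] shift/0.2 [-0.5404 -0.2235 -0.0176] turn/360 [-0.0003 -0.0008 -0.0001] rows 2.8
```

Emit:
send_rows(
  increments=[
    [-1, [-0.13, -0.055, -0.015], [0, 0, 0]],
    [-1, [-0.28, -0.11, -0.015], [0, 0, 0]],
    [-1, [-0.42, -0.17, -0.015], [0, 0, 0]],
    [-1, [-0.54, -0.223, -0.015], [0, 0, 0]],
    [-1, [-0.54, -0.223, -0.015], [0, 0, 0]],
    [-1, [-0.54, -0.223, -0.015], [0, 0, 0]],
    [-1, [-0.54, -0.223, -0.015], [0, 0, 0]],
  ],
)

```text
t: 3.98
position: [0.55, 0.1437, 0.2662]
tcp_rot: [-0.021, 1.0, -0.0, -0.002]
wrist_force: [-1.0, 1.4, -2.9]
opening: 0.0115
```

Run:
```python
from h import *
plan([.6154,.1453,.266],.041)
grab('wrist','w5')
```

```text
t 3.98 pos [0.55   0.1437 0.2662] F [-0.99  1.38 -2.88] shift/0.2 [-0.3272 -0.0054 -0.0005] turn/360 [-0.     -0.0007  0.    ] rows 1.6
```

View pics/w5.png

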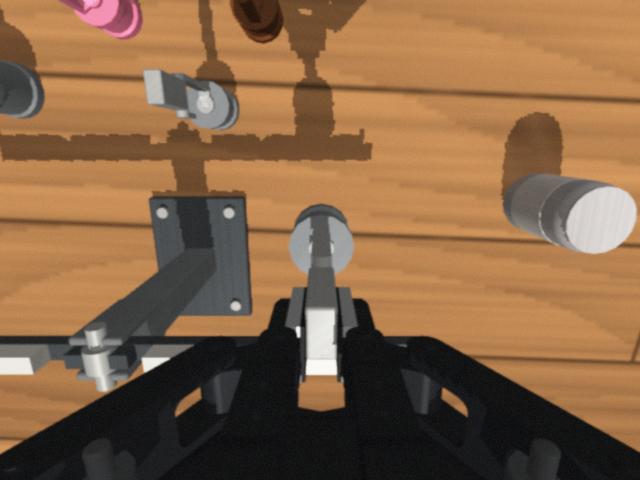

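The wrist view shows the sleeve gripped at (322,340), upright and aligned, with the bar behind it at row 350. I'll slide the hook over the rail next.

Emit:
send_rows(
  increments=[
    [-1, [-0.1, 0, 0], [0, 0, 0]],
    [-1, [-0.2, 0, 0], [0, 0, 0]],
    [-1, [-0.28, -0.003, 0], [0, 0, 0]],
    [-1, [-0.327, -0.005, 0], [0, 0, 0]],
    [-1, [-0.327, -0.005, 0], [0, 0, 0]],
    [-1, [-0.327, -0.005, 0], [0, 0, 0]],
    [-1, [-0.327, -0.005, 0], [0, 0, 0]],
  ],
)

```text
t: 4.62
position: [0.6152, 0.1458, 0.2679]
tcp_rot: [-0.021, 1.0, 0.0, -0.001]
wrist_force: [-0.5, 0.1, -2.0]
opening: 0.0112
```

```bash
cat >> h.py <<'E'
def sz(f,n,u0,u1,v0,v1,s):
    p=load(n)['p'][v0:v1,u0:u1]; cv2.imwrite('pics/'+f+'.png',cv2.resize(p[:,:,::-1],None,fx=s,fy=s,interpolation=cv2.INTER_CUBIC))
E
python3 - <<'E'
from h import *
plan([.6154,.1453,.246],.041)
grab('scene','s6');sz('s6z','s6',310,470,80,240,3.5)
E
```

```text
t 4.62 pos [0.6152 0.1458 0.2679] F [-0.55  0.06 -2.  ] shift/0.2 [-0.001  -0.0025  0.1094] turn/360 [ 0.     -0.0003  0.0002] rows 0.5
```

View pics/s6z.png

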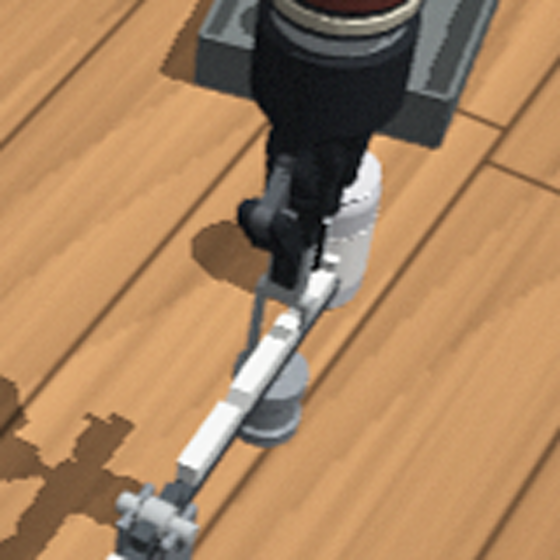

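Emit:
send_rows(
  increments=[
    [-1, [0, -0.002, 0.06], [0, 0, 0]],
    [-1, [0, -0.002, 0.1], [0, 0, 0]],
    [-1, [0, -0.002, 0.12], [0, 0, 0]],
    [-1, [0, -0.002, 0.14], [0, 0, 0]],
    [-1, [0, -0.002, 0.16], [0, 0, 0]],
    [-1, [0, -0.002, 0.16], [0, 0, 0]],
    [-1, [0, -0.002, 0.16], [0, 0, 0]],
  ],
)

```text
t: 5.25
position: [0.6167, 0.1447, 0.2362]
tcp_rot: [-0.021, 1.0, 0.0, -0.0]
wrist_force: [0.1, 0.5, -1.6]
opening: 0.0119
```

```bash
cat >> h.py <<'E'
def bar(f,show=True):
    """tilt from bright rail pixels of both arms by depth"""
    P,ok,p=cloud(f); g=p.astype(int).min(-1); d=np.array([-.0408,.9992]); pv=np.array([.6212,.0033])
    t=(P[...,:2]-pv)@d; n=(P[...,:2]-pv)@np.array([d[1],-d[0]])
    k=ok&(g>140)&(abs(n)<.02)&(P[...,2]>.16)&(P[...,2]<.28)
    for nm,kk in (('left',k&(t>.05)&(t<.175)),('right',k&(t<-.05)&(t>-.175))):
        if kk.sum()>30:
            a=np.polyfit(t[kk],P[...,2][kk],1); r=P[...,2][kk]-np.polyval(a,t[kk]); 
            j=abs(r)<.006; a=np.polyfit(t[kk][j],P[...,2][kk][j],1); print(f,nm,kk.sum(),'slope',a[0].round(4),'z0',a[1].round(4))
E
python3 - <<'E'
from h import *
plan([.6154,.1453,.236],.041)
bar('s6')
grab('scene','s7');bar('s7');sz('s7z','s7',310,470,80,240,3.5)
E
```

```text
t 5.25 pos [0.6167 0.1447 0.2362] F [ 0.11  0.46 -1.57] shift/0.2 [0.0065 0.0031 0.0008] turn/360 [ 0. -0.  0.] rows 0.0
s6 left 462 slope -0.0643 z0 0.2236
s6 right 542 slope 0.0068 z0 0.2196
s7 left 318 slope -0.0227 z0 0.2171
s7 right 541 slope -0.0447 z0 0.2191
```

View pics/s7z.png

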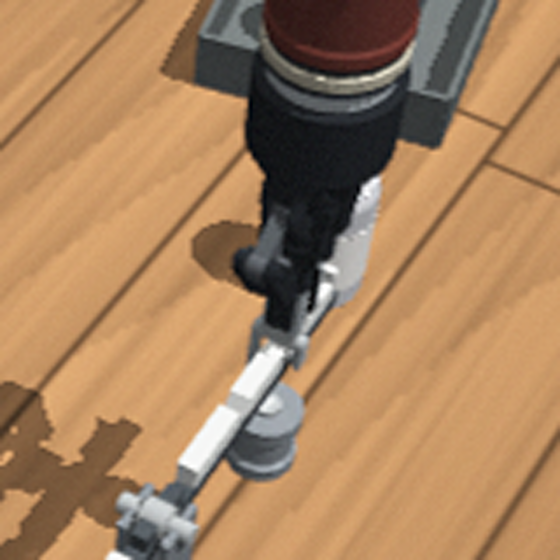

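Emit:
send_rows(
  increments=[
    [-1, [0.004, 0.02, 0.003], [0, 0, 0]],
    [-1, [0.004, 0.04, 0.006], [0, 0, 0]],
    [-1, [0.004, 0.055, 0.01], [0, 0, 0]],
    [-1, [0.004, 0.07, 0.012], [0, 0, 0]],
    [-1, [0.004, 0.082, 0.015], [0, 0, 0]],
    [-1, [0.004, 0.093, 0.015], [0, 0, 0]],
    [-1, [0.004, 0.1, 0.015], [0, 0, 0]],
    [-1, [0.004, 0.1, 0.015], [0, 0, 0]],
    [-1, [0.004, 0.1, 0.015], [0, 0, 0]],
  ],
)

```text
t: 6.05
position: [0.6149, 0.1652, 0.233]
tcp_rot: [-0.021, 1.0, 0.0, -0.0]
wrist_force: [-0.5, 1.3, -1.5]
opening: 0.0113
```

Run:
```python
from h import *
plan([.6146,.1645,.230],.041)
grab('scene','s8');bar('s8');sz('s8z','s8',310,470,80,240,3.5)
```

```text
t 6.05 pos [0.6149 0.1652 0.233 ] F [-0.48  1.28 -1.5 ] shift/0.2 [ 0.0017 -0.0034  0.0149] turn/360 [ 0.0001 -0.0001  0.0001] rows 0.1
s8 left 359 slope 0.0078 z0 0.2162
s8 right 543 slope -0.0226 z0 0.219
```

View pics/s8z.png

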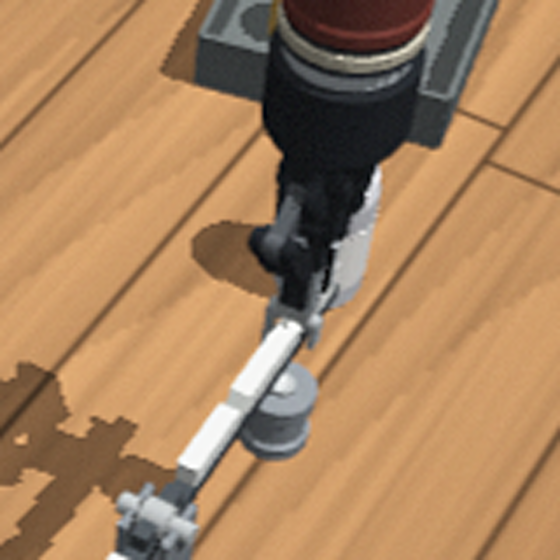

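Emit:
send_rows(
  increments=[
    [-1, [0, 0, 0.02], [0, 0, 0]],
    [-1, [0, 0, 0.04], [0, 0, 0]],
    [-1, [0, 0, 0.06], [0, 0, 0]],
    [-1, [0, 0, 0.08], [0, 0, 0]],
    [-1, [0, 0, 0.09], [0, 0, 0]],
    [-1, [0, 0, 0.09], [0, 0, 0]],
    [-1, [0, 0, 0.09], [0, 0, 0]],
  ],
)

```text
t: 6.68
position: [0.6153, 0.1648, 0.2151]
tcp_rot: [-0.021, 1.0, 0.0, 0.0]
wrist_force: [-0.8, 1.8, -0.7]
opening: 0.0113
```

Run:
```python
from h import *
plan([.6146,.1645,.230],.041)
grab('scene','s9');bar('s9');sz('s9z','s9',310,470,80,240,3.5)
```

```text
t 6.68 pos [0.6153 0.1648 0.2151] F [-0.79  1.8  -0.66] shift/0.2 [ 0.0036 -0.0013 -0.0745] turn/360 [0.0001 0.     0.    ] rows 0.4
s9 left 334 slope -0.1063 z0 0.2169
s9 right 537 slope -0.1285 z0 0.2196
```

View pics/s9z.png

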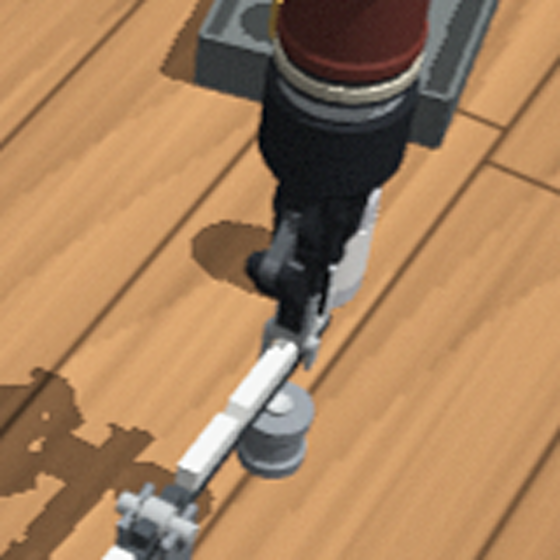

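Emit:
send_rows(
  increments=[
    [-0.6, [0, 0, 0], [0, 0, 0]],
    [-0.6, [0, 0, 0], [0, 0, 0]],
    [-0.4, [0, 0, 0], [0, 0, 0]],
    [-0.2, [0, 0, 0], [0, 0, 0]],
    [-0.1, [0, 0, 0], [0, 0, 0]],
    [-0.1, [0, 0, -0.1], [0, 0, 0]],
    [-0.1, [0, 0, -0.25], [0, 0, 0]],
    [-0.1, [0, 0, -0.4], [0, 0, 0]],
    [-0.1, [0.1, 0, -0.5], [0, 0, 0]],
    [-0.1, [0.2, 0, -0.5], [0, 0, 0]],
  ],
)

```text
t: 7.57
position: [0.5778, 0.1632, 0.3201]
tcp_rot: [-0.02, 1.0, 0.001, 0.005]
wrist_force: [0.5, 0.7, 0.3]
opening: 0.0387
```

Run:
```python
from h import *
plan([.55,.05,.3],.041)
grab('scene','s10');bar('s10');sz('s10z','s10',310,470,80,240,3.5)
```

```text
t 7.57 pos [0.5778 0.1632 0.3201] F [0.53 0.66 0.3 ] shift/0.2 [ 0.1625 -0.5602  0.0976] turn/360 [ 0.0004  0.0017 -0.0002] rows 2.8
s10 left 376 slope -0.0036 z0 0.2055
s10 right 529 slope -0.1488 z0 0.2195
```

View pics/s10z.png

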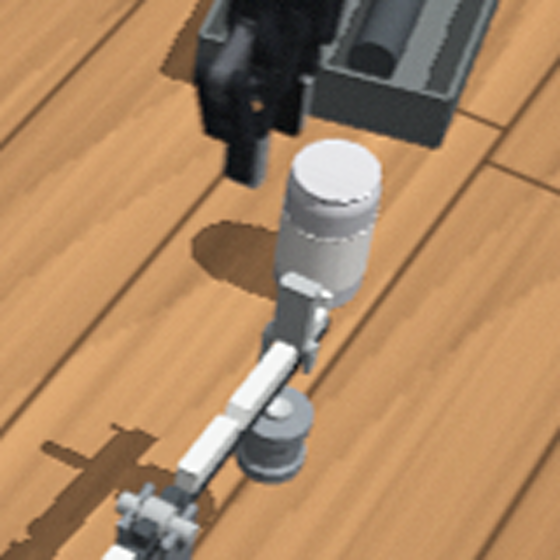

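Run:
```python
from h import *
P,ok,p=cloud('s10');k=ok&(abs(P[...,0]-.614)<.03)&(abs(P[...,1]-.165)<.03)
z=P[k][:,2]; print(np.percentile(z,[90,95,98,99.5])); q=P[k&(P[...,2]>np.percentile(z,97)-.006)]; print(len(q),q.mean(0),np.median(q[:,2]))
k2=k&(P[...,2]>.2);print(P[k2][:,:2].min(0),P[k2][:,:2].max(0))
plan([.441,-.189,.27],-.02)
```

```text
[0.55134619 0.56518134 0.57249693 0.57720739]
183 [0.60272759 0.14494247 0.57104529] 0.5708591472821689
[0.58401927 0.13500335] [0.62520391 0.19252637]
t 7.62 pos [0.5721 0.1634 0.3184] F [-4.   -0.03 -1.24] shift/0.2 [ 0.7297 -1.7332  0.2383] turn/360 [0.0003 0.0003 0.0099] rows 9.1
```

Run:
```python
from h import *
P,ok,p=cloud('s10');k=ok&(abs(P[...,0]-.614)<.02)&(abs(P[...,1]-.165)<.025)&(P[...,2]<.27)&(P[...,2]>.2)
z=P[k][:,2]; print(len(z),np.percentile(z,[50,80,90,95,98]),np.histogram(z,np.arange(.2,.272,.004)))
```

```text
220 [0.22652219 0.24032011 0.24143844 0.24212941 0.24324473] (array([18, 21, 12, 16, 13, 20, 19, 15, 18, 19, 48,  1,  0,  0,  0,  0,  0]), array([0.2  , 0.204, 0.208, 0.212, 0.216, 0.22 , 0.224, 0.228, 0.232,
       0.236, 0.24 , 0.244, 0.248, 0.252, 0.256, 0.26 , 0.264, 0.268]))
```

Small sleeve 1 is seated: its tab top is at 0.241 m against an expected 0.241, and the tilt is about -0.155. The large one is next.

Emit:
send_rows(
  increments=[
    [1, [0.4, -0.9, 0.03], [0, 0, 0.005]],
    [1, [0.4, -0.9, 0.03], [0, 0, 0.005]],
    [1, [0.4, -0.9, 0.03], [0, 0, 0.005]],
    [1, [0.4, -0.9, 0.03], [0, 0, 0.005]],
    [1, [0.4, -0.9, 0.03], [0, 0, 0.005]],
    [1, [0.4, -0.9, 0.03], [0, 0, 0.005]],
  ],
)

```text
t: 8.12
position: [0.4997, -0.0291, 0.3093]
tcp_rot: [0.002, 1.0, -0.003, -0.001]
wrist_force: [-0.6, -0.9, 0.7]
opening: 0.0852
```

Run:
```python
from h import *
plan([.441,-.189,.24],0)
```

```text
t 8.12 pos [ 0.4997 -0.0291  0.3093] F [-0.61 -0.91  0.72] shift/0.2 [ 0.2898 -0.7986  0.3516] turn/360 [-0.0009 -0.0004 -0.0006] rows 4.4
```

Emit:
send_rows(
  increments=[
    [1, [0.29, -0.8, 0.1], [0, 0, 0]],
    [1, [0.29, -0.8, 0.1], [0, 0, 0]],
    [1, [0.29, -0.8, 0.2], [0, 0, 0]],
    [1, [0.29, -0.8, 0.35], [0, 0, 0]],
    [1, [0.29, -0.8, 0.35], [0, 0, 0]],
    [1, [0.29, -0.8, 0.35], [0, 0, 0]],
    [1, [0.29, -0.8, 0.35], [0, 0, 0]],
  ],
)

```text
t: 8.7
position: [0.4454, -0.1812, 0.2384]
tcp_rot: [-0.004, 1.0, 0.0, -0.001]
wrist_force: [0.9, 0.7, 0.3]
opening: 0.0855
```

Run:
```python
from h import *
grab('wrist','w11');tab('w11',.44,-.188,.172)
plan([.441,-.189,.14],0)
```

```text
w11 674 zmed 0.1726 mean [ 0.4363 -0.1902] rect [ 436.2 -190.3] [23.5 11.4] 0.2 pca 179.7 [3.4 6.7]
t 8.75 pos [ 0.4468 -0.1801  0.2393] F [-0.31  1.29 -0.06] shift/0.2 [ 0.0296 -0.0446  0.4964] turn/360 [0.0001 0.0001 0.0016] rows 2.4
```

View pics/w11.png

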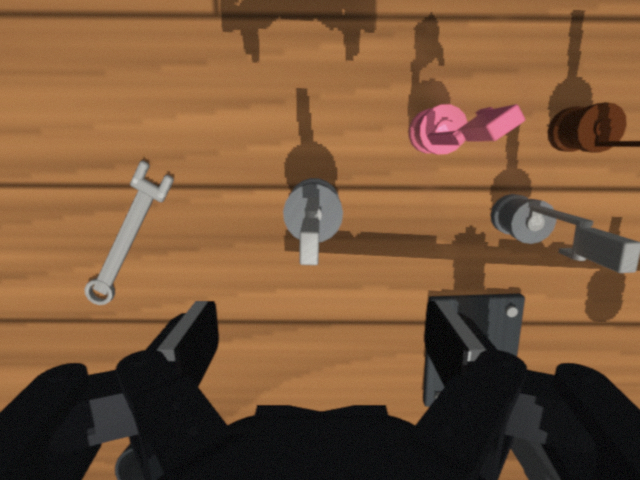

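Large sleeve's tab is at (310,245), with yaw near 0. I'll descend on it.

Emit:
send_rows(
  increments=[
    [1, [0.033, -0.047, 0.2], [0, 0, 0.001]],
    [1, [0.033, -0.047, 0.36], [0, 0, 0.001]],
    [1, [0.033, -0.047, 0.475], [0, 0, 0.001]],
    [1, [0.033, -0.047, 0.475], [0, 0, 0.001]],
    [1, [0.033, -0.047, 0.475], [0, 0, 0.001]],
  ],
)

```text
t: 9.17
position: [0.4409, -0.1887, 0.1445]
tcp_rot: [-0.003, 1.0, 0.0, 0.0]
wrist_force: [-0.6, 0.1, 1.9]
opening: 0.0855
```

Run:
```python
from h import *
plan([.440,-.1895,.142],0)
```

```text
t 9.17 pos [ 0.4409 -0.1887  0.1445] F [-0.58  0.13  1.89] shift/0.2 [ 0.0044 -0.0039  0.0125] turn/360 [0.0001 0.     0.001 ] rows 0.1
```

Emit:
send_rows(
  increments=[
    [-1, [0, 0, 0.01], [0, 0, 0.001]],
    [-1, [0, 0, 0.01], [0, 0, 0.001]],
    [-1, [0, 0, 0.01], [0, 0, 0.001]],
    [-1, [0, 0, 0.01], [0, 0, 0.001]],
    [-1, [0, 0, 0.01], [0, 0, 0.001]],
    [-1, [0, 0, 0.01], [0, 0, 0.001]],
    [-1, [0, 0, 0.01], [0, 0, 0.001]],
    [-1, [0, 0, 0.01], [0, 0, 0.001]],
    [-1, [0, 0, 0.01], [0, 0, 0.001]],
  ],
  newtons=50,
)

```text
t: 9.92
position: [0.4399, -0.1899, 0.1426]
tcp_rot: [0.001, 1.0, 0.0, 0.0]
wrist_force: [-1.0, 1.9, 6.6]
opening: 0.0112
```

Run:
```python
from h import *
plan([.440,-.1895,.285],.041)
```

```text
t 9.92 pos [ 0.4399 -0.1899  0.1426] F [-0.96  1.94  6.58] shift/0.2 [-0.0008  0.0022 -0.7119] turn/360 [ 0.0001  0.0001 -0.007 ] rows 3.4
```

Emit:
send_rows(
  increments=[
    [-1, [0, 0, -0.2], [0, 0, 0]],
    [-1, [0, 0, -0.4], [0, 0, -0.003]],
    [-1, [0, 0, -0.58], [0, 0, -0.007]],
    [-1, [-0.1, 0.08, -0.7], [0, 0, -0.007]],
    [-1, [-0.25, 0.2, -0.71], [0, 0, -0.007]],
    [-1, [-0.4, 0.32, -0.71], [0, 0, -0.007]],
    [-1, [-0.53, 0.41, -0.71], [0, 0, -0.007]],
    [-1, [-0.53, 0.41, -0.71], [0, 0, -0.007]],
    [-1, [-0.53, 0.41, -0.71], [0, 0, -0.007]],
    [-1, [-0.53, 0.41, -0.71], [0, 0, -0.007]],
  ],
)

```text
t: 10.75
position: [0.5442, -0.1093, 0.2821]
tcp_rot: [-0.02, 1.0, -0.0, -0.003]
wrist_force: [-0.6, -0.6, -4.7]
opening: 0.0111
```

Run:
```python
from h import *
plan([.6256,-.1036,.283],.041)
grab('scene','s12');bar('s12');sz('s12z','s12',210,450,130,340,3)
```

```text
t 10.75 pos [ 0.5442 -0.1093  0.2821] F [-0.63 -0.61 -4.67] shift/0.2 [-0.4078  0.0117 -0.0066] turn/360 [-0.0001 -0.0009 -0.0001] rows 2.0
s12 left 394 slope 0.0096 z0 0.2042
s12 right 535 slope -0.1488 z0 0.2195
```

View pics/s12z.png

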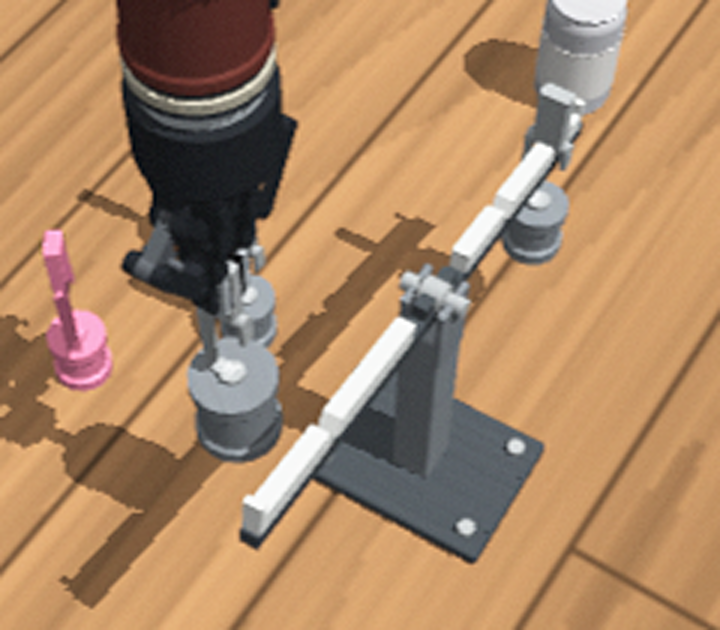

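The large sleeve is held upright in front of the right arm, which is tilted up. I'll move it over the rail.

Emit:
send_rows(
  increments=[
    [-1, [-0.1, 0.005, -0.005], [0, 0, 0]],
    [-1, [-0.2, 0.01, -0.005], [0, 0, 0]],
    [-1, [-0.3, 0.01, -0.005], [0, 0, 0]],
    [-1, [-0.37, 0.01, -0.005], [0, 0, 0]],
    [-1, [-0.408, 0.01, -0.005], [0, 0, 0]],
    [-1, [-0.408, 0.01, -0.005], [0, 0, 0]],
    [-1, [-0.408, 0.01, -0.005], [0, 0, 0]],
    [-1, [-0.408, 0.01, -0.005], [0, 0, 0]],
  ],
)

```text
t: 11.47
position: [0.6258, -0.1041, 0.2849]
tcp_rot: [-0.02, 1.0, -0.0, -0.001]
wrist_force: [0.2, -0.7, -4.9]
opening: 0.0107
```

Run:
```python
from h import *
plan([.6256,-.1036,.255],.041)
grab('scene','s13');bar('s13');sz('s13z','s13',250,410,160,320,3.5)
```

```text
t 11.47 pos [ 0.6258 -0.1041  0.2849] F [ 0.15 -0.66 -4.94] shift/0.2 [0.0006 0.0025 0.1496] turn/360 [-0.0001 -0.0004 -0.0002] rows 0.7
s13 left 401 slope 0.0137 z0 0.2033
s13 right 758 slope -0.1873 z0 0.2073
```

View pics/s13z.png

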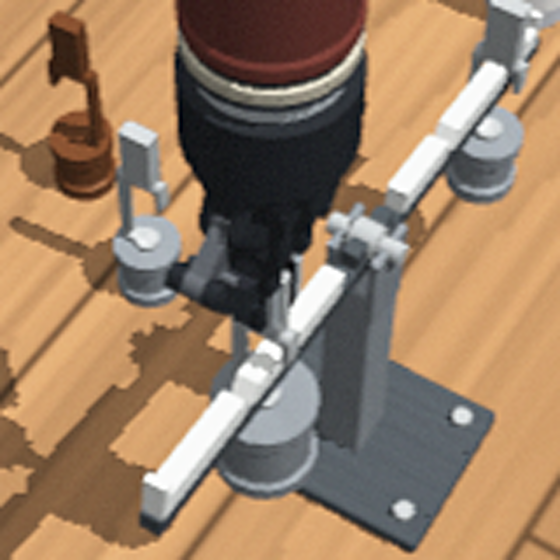

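Emit:
send_rows(
  increments=[
    [-1, [0, 0, 0.05], [0, 0, 0]],
    [-1, [0, 0, 0.09], [0, 0, 0]],
    [-1, [0, 0, 0.12], [0, 0, 0]],
    [-1, [0, 0, 0.14], [0, 0, 0]],
    [-1, [0, 0, 0.155], [0, 0, 0]],
    [-1, [0, 0, 0.165], [0, 0, 0]],
    [-1, [0, 0, 0.165], [0, 0, 0]],
    [-1, [0, 0, 0.165], [0, 0, 0]],
  ],
)

```text
t: 12.18
position: [0.6274, -0.1031, 0.2523]
tcp_rot: [-0.021, 1.0, 0.0, 0.0]
wrist_force: [-0.2, 0.4, -2.9]
opening: 0.0115
```

```bash
cat >> h.py <<'E'
def tilt(f):
    """tilt from the far right part + end via rail depth, excluding hook region"""
    P,ok,p=cloud(f); g=p.astype(int).min(-1); d=np.array([-.0408,.9992]); pv=np.array([.6212,.0033])
    t=(P[...,:2]-pv)@d; n=(P[...,:2]-pv)@np.array([d[1],-d[0]])
    k=ok&(g>150)&(abs(n)<.009)&(P[...,2]>.16)&(P[...,2]<.26)
    for lo,hi in ((-.176,-.15),(-.08,-.045),(.04,.08),(.1,.145)):
        kk=k&(t>lo)&(t<hi)
        if kk.sum()>15: print(f,lo,hi,kk.sum(),'t',np.median(t[kk]).round(4),'z',np.median(P[...,2][kk]).round(4))
E
python3 - <<'E'
from h import *
plan([.6256,-.1036,.252],.041)
grab('scene','s14')
for f in['scene0','s12','s13','s14']: tilt(f)
sz('s14z','s14',250,410,160,320,3.5)
E
```

```text
t 12.18 pos [ 0.6274 -0.1031  0.2523] F [-0.22  0.36 -2.92] shift/0.2 [ 0.009  -0.0019  0.0015] turn/360 [0. 0. 0.] rows 0.0
scene0 -0.176 -0.15 118 t -0.1631 z 0.2196
scene0 -0.08 -0.045 136 t -0.0631 z 0.2196
scene0 0.04 0.08 126 t 0.0592 z 0.2197
scene0 0.1 0.145 130 t 0.1216 z 0.2199
s12 -0.176 -0.15 124 t -0.1634 z 0.2442
s12 -0.08 -0.045 136 t -0.0626 z 0.2288
s12 0.04 0.08 124 t 0.0594 z 0.2106
s12 0.1 0.145 124 t 0.1225 z 0.2012
s13 -0.176 -0.15 127 t -0.1629 z 0.2442
s13 -0.08 -0.045 129 t -0.0621 z 0.229
s13 0.04 0.08 124 t 0.0598 z 0.2104
s13 0.1 0.145 125 t 0.1221 z 0.2009
s14 -0.176 -0.15 124 t -0.1636 z 0.2339
s14 -0.08 -0.045 97 t -0.0582 z 0.2239
s14 0.04 0.08 126 t 0.0589 z 0.2141
s14 0.1 0.145 129 t 0.1224 z 0.209
```

View pics/s14z.png

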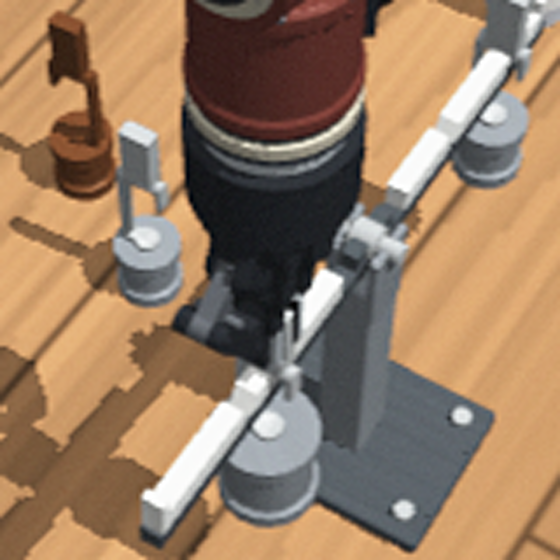

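Emit:
send_rows(
  increments=[
    [-1, [0.004, -0.02, 0], [0, 0, 0]],
    [-1, [0.004, -0.04, 0], [0, 0, 0]],
    [-1, [0.004, -0.06, 0], [0, 0, 0]],
    [-1, [0.004, -0.075, 0], [0, 0, 0]],
    [-1, [0.004, -0.09, 0], [0, 0, 0]],
    [-1, [0.004, -0.103, 0], [0, 0, 0]],
    [-1, [0.004, -0.116, 0], [0, 0, 0]],
    [-1, [0.004, -0.116, 0], [0, 0, 0]],
    [-1, [0.004, -0.116, 0], [0, 0, 0]],
  ],
)

```text
t: 12.98
position: [0.6272, -0.1255, 0.2517]
tcp_rot: [-0.021, 1.0, 0.001, -0.001]
wrist_force: [-1.0, 2.3, -4.7]
opening: 0.0109
```

Run:
```python
from h import *
plan([.6265,-.1265,.252],.041)
grab('scene','s15');tilt('s15')
sz('s15z','s15',250,410,160,320,3.5)
```

```text
t 12.98 pos [ 0.6272 -0.1255  0.2517] F [-0.98  2.32 -4.7 ] shift/0.2 [ 0.0038 -0.0046 -0.0016] turn/360 [ 0.0002 -0.0002  0.0001] rows 0.0
s15 -0.176 -0.15 148 t -0.1605 z 0.238
s15 -0.08 -0.045 138 t -0.0624 z 0.2265
s15 0.04 0.08 125 t 0.0602 z 0.2125
s15 0.1 0.145 129 t 0.1226 z 0.2056
```

View pics/s15z.png

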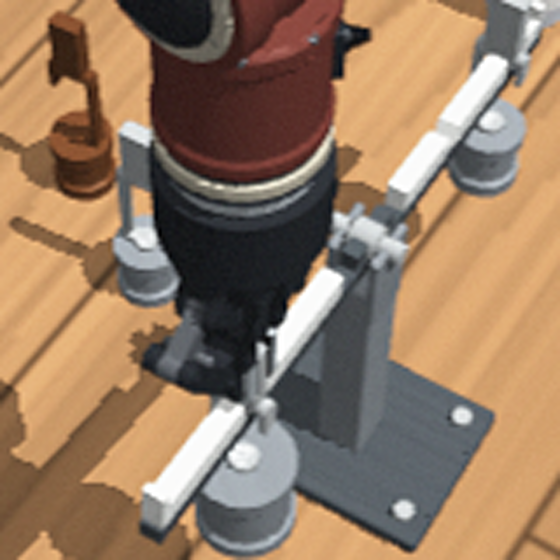

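Emit:
send_rows(
  increments=[
    [-1, [0, -0.002, 0.02], [0, 0, 0]],
    [-1, [0, -0.004, 0.04], [0, 0, 0]],
    [-1, [0, -0.006, 0.06], [0, 0, 0]],
    [-1, [0, -0.008, 0.08], [0, 0, 0]],
    [-1, [0, -0.01, 0.1], [0, 0, 0]],
    [-1, [0, -0.011, 0.115], [0, 0, 0]],
    [-1, [0, -0.011, 0.115], [0, 0, 0]],
    [-1, [0, -0.011, 0.115], [0, 0, 0]],
  ],
)

```text
t: 13.7
position: [0.6279, -0.1277, 0.2292]
tcp_rot: [-0.021, 1.0, 0.001, 0.0]
wrist_force: [-0.3, 3.9, 0.1]
opening: 0.0113
```

Run:
```python
from h import *
plan([.6265,-.1265,.252],.041)
grab('scene','s16');tilt('s16')
sz('s16z','s16',250,410,160,320,3.5)
```

```text
t 13.7 pos [ 0.6279 -0.1277  0.2292] F [-0.26  3.86  0.05] shift/0.2 [ 0.0068  0.0064 -0.1141] turn/360 [0.0002 0.0001 0.0001] rows 0.5
s16 -0.176 -0.15 125 t -0.1627 z 0.2099
s16 -0.08 -0.045 122 t -0.0632 z 0.2156
s16 0.04 0.08 141 t 0.0603 z 0.2227
s16 0.1 0.145 151 t 0.1241 z 0.2263
```

View pics/s16z.png

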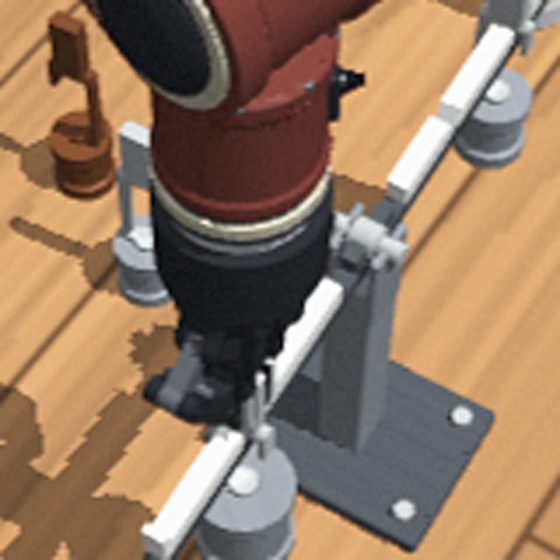

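Emit:
send_rows(
  increments=[
    [-1, [0, 0.006, 0.01], [0, 0, 0]],
    [-1, [0, 0.006, 0.01], [0, 0, 0]],
    [-0.6, [0, 0.006, 0.01], [0, 0, 0]],
    [-0.6, [0, 0.006, 0.01], [0, 0, 0]],
    [-0.4, [0, 0.006, 0.01], [0, 0, 0]],
    [-0.1, [0, 0.006, 0.01], [0, 0, 0]],
    [-0.1, [0, 0.006, 0.01], [0, 0, 0]],
    [-0.1, [0, 0.006, -0.1], [0, 0, 0]],
    [-0.1, [0, 0, -0.25], [0, 0, 0]],
    [-0.1, [0, 0, -0.4], [0, 0, 0]],
  ],
)

```text
t: 14.58
position: [0.6269, -0.1293, 0.3093]
tcp_rot: [-0.02, 1.0, -0.0, -0.001]
wrist_force: [0.2, -0.2, -0.1]
opening: 0.0389
```

Run:
```python
from h import *
plan([.52,.02,.31],0)
grab('scene','s17');tilt('s17')
sz('s17z','s17',250,450,130,330,3)
P,ok,p=cloud('s17');k=ok&(abs(P[...,0]-.626)<.02)&(abs(P[...,1]+.127)<.025)&(P[...,2]<.275)&(P[...,2]>.2)
print(np.histogram(P[k][:,2],np.arange(.2,.28,.004)))
```

```text
t 14.58 pos [ 0.6269 -0.1293  0.3093] F [ 0.18 -0.19 -0.07] shift/0.2 [ 0.5042  0.7676 -0.0027] turn/360 [-0.0001 -0.0004  0.0064] rows 4.4
s17 -0.176 -0.15 122 t -0.1626 z 0.205
s17 -0.08 -0.045 144 t -0.0632 z 0.2135
s17 0.04 0.08 139 t 0.0598 z 0.2247
s17 0.1 0.145 153 t 0.1223 z 0.2299
(array([16, 80, 46, 24, 18, 11, 18, 15, 20, 13, 19, 17, 27, 66,  9,  0,  0,
        0,  0,  0]), array([0.2  , 0.204, 0.208, 0.212, 0.216, 0.22 , 0.224, 0.228, 0.232,
       0.236, 0.24 , 0.244, 0.248, 0.252, 0.256, 0.26 , 0.264, 0.268,
       0.272, 0.276, 0.28 ]))
```

View pics/s17z.png

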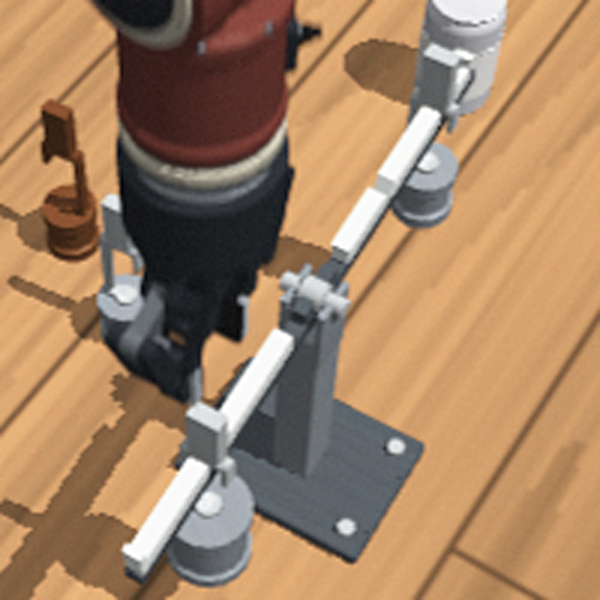

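The large sleeve is seated (tab top about 0.254 against 0.2543 expected, tilt +0.089). The second small sleeve is next.

Emit:
send_rows(
  increments=[
    [0.5, [0.2, 0.1, -0.02], [0, 0, 0]],
    [1, [0.4, 0.25, -0.02], [0, 0, 0.006]],
    [1, [0.6, 0.45, -0.02], [0, 0, 0.006]],
    [1, [0.82, 0.62, -0.02], [0, 0, 0.006]],
    [1, [0.86, 0.77, 0], [0, 0, 0.006]],
    [1, [0.86, 0.77, 0.1], [0, 0, 0.006]],
    [1, [0.86, 0.77, 0.2], [0, 0, 0.006]],
    [1, [0.86, 0.77, 0.35], [0, 0, 0.006]],
    [1, [0.86, 0.77, 0.35], [0, 0, 0.006]],
    [1, [0.86, 0.77, 0.35], [0, 0, 0.006]],
  ],
)

```text
t: 15.47
position: [0.4488, 0.0178, 0.2387]
tcp_rot: [-0.001, 1.0, -0.0, -0.001]
wrist_force: [-0.5, -0.4, 0.4]
opening: 0.0852
```

Run:
```python
from h import *
grab('wrist','w18');tab('w18',.449,.0265,.157)
plan([.449,.0265,.127],0)
sz('w18z','w18',200,440,140,380,2.4)
```

```text
w18 585 zmed 0.1576 mean [0.4458 0.0262] rect [445.9  26.2] [23.5 11.8] 3.8 pca -176.3 [3.4 6.8]
t 15.52 pos [0.4501 0.0178 0.2398] F [ 0.6  -0.26  0.65] shift/0.2 [0.0056 0.044  0.564 ] turn/360 [-0.0001  0.0001  0.0004] rows 2.7
```

View pics/w18z.png

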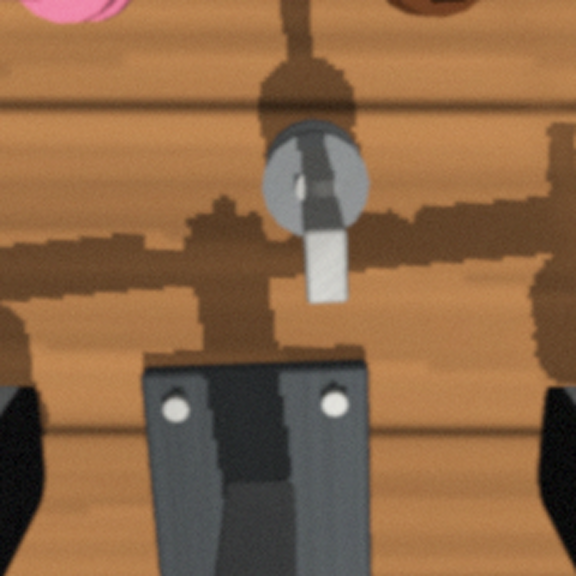

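The tab is at (336,250) with yaw about +3.8°. I'll descend and grip it.

Emit:
send_rows(
  increments=[
    [1, [0.004, 0.043, 0.2], [0, 0, -0.01]],
    [1, [0.004, 0.043, 0.38], [0, 0, -0.01]],
    [1, [0.004, 0.043, 0.555], [0, 0, -0.01]],
    [1, [0.004, 0.043, 0.56], [0, 0, -0.01]],
    [1, [0.004, 0.043, 0.56], [0, 0, -0.01]],
    [1, [0.004, 0.043, 0.56], [0, 0, -0.01]],
  ],
)

```text
t: 16.02
position: [0.4508, 0.0266, 0.1292]
tcp_rot: [-0.033, 0.999, 0.0, 0.002]
wrist_force: [0.3, -0.5, 0.6]
opening: 0.0855
```

Run:
```python
from h import *
plan([.4495,.0263,.127],.066)
```

```text
t 16.02 pos [0.4508 0.0266 0.1292] F [ 0.27 -0.54  0.65] shift/0.2 [ 0.0066 -0.0012  0.0108] turn/360 [-0.      0.0007 -0.0001] rows 0.1
```

Emit:
send_rows(
  increments=[
    [-1, [0, 0, 0.009], [0, 0, 0]],
    [-1, [0, 0, 0.009], [0, 0, 0]],
    [-1, [0, 0, 0.009], [0, 0, 0]],
    [-1, [0, 0, 0.009], [0, 0, 0]],
    [-1, [0, 0, 0.009], [0, 0, 0]],
    [-1, [0, 0, 0.009], [0, 0, 0]],
    [-1, [0, 0, 0.009], [0, 0, 0]],
    [-1, [0, 0, 0.009], [0, 0, 0]],
    [-1, [0, 0, 0.009], [0, 0, 0]],
  ],
  newtons=40,
)

```text
t: 16.77
position: [0.4489, 0.0271, 0.1256]
tcp_rot: [-0.033, 0.999, 0.0, 0.0]
wrist_force: [-0.1, 0.6, 4.3]
opening: 0.0115
```

Run:
```python
from h import *
plan([.55,.075,.272],.041)
```

```text
t 16.77 pos [0.4489 0.0271 0.1256] F [-0.1   0.58  4.32] shift/0.2 [-0.5209  0.2059 -0.7314] turn/360 [0.     0.0001 0.004 ] rows 4.4
```

Emit:
send_rows(
  increments=[
    [-1, [0, 0, -0.2], [0, 0, 0]],
    [-1, [0, 0, -0.4], [0, 0, 0.004]],
    [-1, [0, 0, -0.6], [0, 0, 0.004]],
    [-1, [-0.1, 0.04, -0.7], [0, 0, 0.004]],
    [-1, [-0.25, 0.08, -0.72], [0, 0, 0.004]],
    [-1, [-0.4, 0.13, -0.72], [0, 0, 0.004]],
    [-1, [-0.52, 0.16, -0.72], [0, 0, 0.004]],
    [-1, [-0.52, 0.16, -0.72], [0, 0, 0.004]],
    [-1, [-0.52, 0.16, -0.72], [0, 0, 0.004]],
    [-1, [-0.52, 0.16, -0.72], [0, 0, 0.004]],
  ],
)

```text
t: 17.6
position: [0.5487, 0.065, 0.2678]
tcp_rot: [-0.02, 1.0, -0.001, -0.002]
wrist_force: [-0.2, -0.3, -2.3]
opening: 0.0113
```

Run:
```python
from h import *
plan([.6185,.069,.270],.041)
grab('scene','s19');tilt('s19');sz('s19z','s19',250,450,110,310,3)
```

```text
t 17.6 pos [0.5487 0.065  0.2678] F [-0.15 -0.32 -2.28] shift/0.2 [-0.3493  0.0058 -0.0125] turn/360 [-0.0002 -0.0007 -0.    ] rows 1.7
s19 -0.176 -0.15 123 t -0.1626 z 0.205
s19 -0.08 -0.045 145 t -0.0627 z 0.2139
s19 0.04 0.08 139 t 0.0599 z 0.2249
s19 0.1 0.145 144 t 0.1235 z 0.2298
```

View pics/s19z.png

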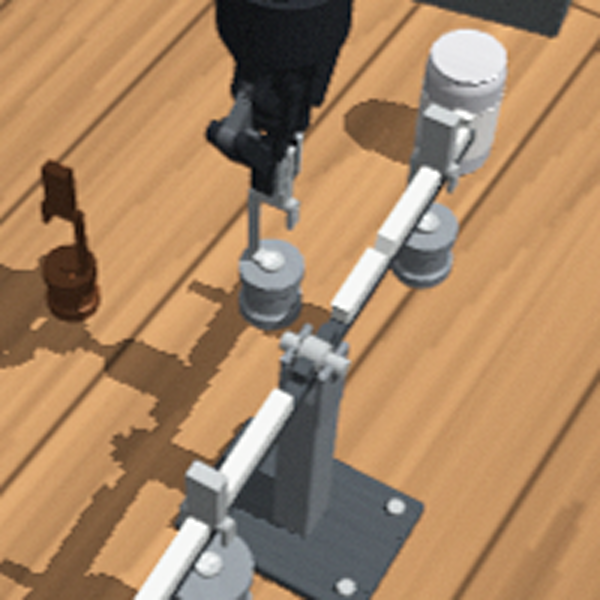

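The sleeve is held upright in front of the left arm, with its tab near zoomed (275,185). I'll move it over the rail.

Emit:
send_rows(
  increments=[
    [-1, [-0.05, 0.003, -0.01], [0, 0, 0]],
    [-1, [-0.15, 0.006, -0.01], [0, 0, 0]],
    [-1, [-0.24, 0.006, -0.01], [0, 0, 0]],
    [-1, [-0.31, 0.006, -0.01], [0, 0, 0]],
    [-1, [-0.348, 0.006, -0.01], [0, 0, 0]],
    [-1, [-0.348, 0.006, -0.01], [0, 0, 0]],
    [-1, [-0.348, 0.006, -0.01], [0, 0, 0]],
    [-1, [-0.348, 0.006, -0.01], [0, 0, 0]],
  ],
)

```text
t: 18.32
position: [0.6184, 0.0695, 0.2712]
tcp_rot: [-0.02, 1.0, -0.0, -0.001]
wrist_force: [0.9, -0.4, -2.4]
opening: 0.0113
```

Run:
```python
from h import *
plan([.6185,.069,.238],.041)
grab('scene','s20');tilt('s20');sz('s20z','s20',290,450,110,270,3.5)
```

```text
t 18.32 pos [0.6184 0.0695 0.2712] F [ 0.87 -0.44 -2.37] shift/0.2 [-0.0005 -0.0023  0.1661] turn/360 [-0.     -0.0003 -0.    ] rows 0.8
s20 -0.176 -0.15 120 t -0.1628 z 0.205
s20 -0.08 -0.045 145 t -0.0635 z 0.214
s20 0.04 0.08 163 t 0.0599 z 0.2241
s20 0.1 0.145 122 t 0.127 z 0.2303
```

View pics/s20z.png

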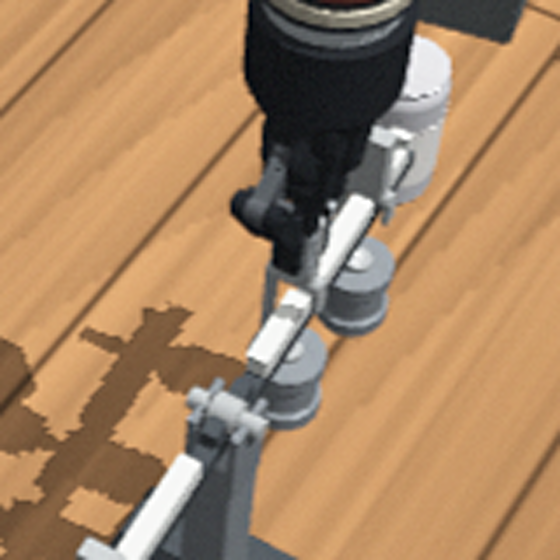

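Emit:
send_rows(
  increments=[
    [-1, [0, 0, 0.04], [0, 0, 0]],
    [-1, [0, 0, 0.08], [0, 0, 0]],
    [-1, [0, 0, 0.1], [0, 0, 0]],
    [-1, [0, 0, 0.12], [0, 0, 0]],
    [-1, [0, 0, 0.13], [0, 0, 0]],
    [-1, [0, 0, 0.139], [0, 0, 0]],
    [-1, [0, 0, 0.139], [0, 0, 0]],
    [-1, [0, 0, 0.139], [0, 0, 0]],
  ],
)

```text
t: 19.03
position: [0.6198, 0.0697, 0.2437]
tcp_rot: [-0.021, 1.0, -0.0, 0.0]
wrist_force: [-0.0, -0.2, -0.4]
opening: 0.0112
```

Run:
```python
from h import *
plan([.6180,.0885,.243],.041)
grab('scene','s21');tilt('s21')
```

```text
t 19.03 pos [0.6198 0.0697 0.2437] F [-0.04 -0.25 -0.36] shift/0.2 [0.005  0.0941 0.0033] turn/360 [-0.  0.  0.] rows 0.5
s21 -0.176 -0.15 120 t -0.1629 z 0.212
s21 -0.08 -0.045 135 t -0.0631 z 0.2168
s21 0.04 0.08 156 t 0.0559 z 0.2153
s21 0.1 0.145 91 t 0.1302 z 0.2246
```

Emit:
send_rows(
  increments=[
    [-1, [0.004, 0.02, 0], [0, 0, 0]],
    [-1, [0.004, 0.04, 0], [0, 0, 0]],
    [-1, [0.004, 0.055, 0], [0, 0, 0]],
    [-1, [0.004, 0.07, 0], [0, 0, 0]],
    [-1, [0.004, 0.082, 0.005], [0, 0, 0]],
    [-1, [0.004, 0.093, 0.01], [0, 0, 0]],
    [-1, [0.004, 0.099, 0.02], [0, 0, 0]],
    [-1, [0.004, 0.099, 0.025], [0, 0, 0]],
    [-1, [0.004, 0.099, 0.025], [0, 0, 0]],
    [-1, [0.004, 0.099, 0.025], [0, 0, 0]],
  ],
)

```text
t: 19.92
position: [0.618, 0.0897, 0.2383]
tcp_rot: [-0.02, 1.0, 0.0, -0.0]
wrist_force: [-0.9, -0.4, -0.8]
opening: 0.0114
```

Run:
```python
from h import *
plan([.6180,.0895,.235],.041)
grab('scene','s22');tilt('s22');sz('s22z','s22',290,450,110,270,3.5)
```

```text
t 19.92 pos [0.618  0.0897 0.2383] F [-0.9  -0.36 -0.8 ] shift/0.2 [-0.     -0.0008  0.0166] turn/360 [ 0.0001 -0.0001 -0.    ] rows 0.1
s22 -0.176 -0.15 122 t -0.1632 z 0.2126
s22 -0.08 -0.045 137 t -0.0621 z 0.2168
s22 0.04 0.08 136 t 0.0603 z 0.2223
s22 0.1 0.145 49 t 0.135 z 0.2229
```

View pics/s22z.png

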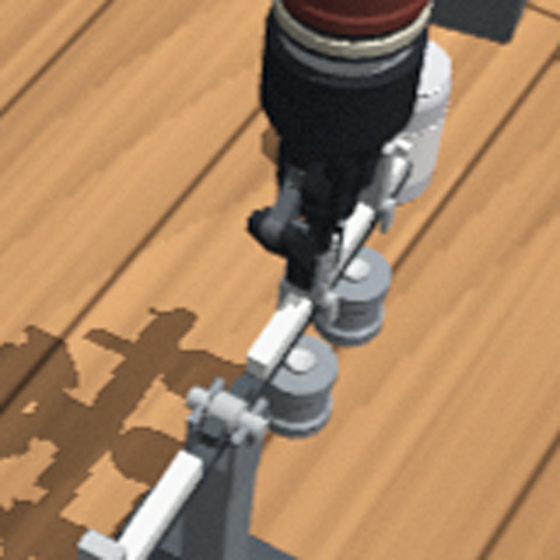

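Emit:
send_rows(
  increments=[
    [-1, [0, 0, 0.01], [0, 0, 0]],
    [-1, [0, 0, 0.015], [0, 0, 0]],
    [-1, [0, 0, 0.015], [0, 0, 0]],
    [-0.6, [0, 0, 0.015], [0, 0, 0]],
    [-0.6, [0, 0, 0.015], [0, 0, 0]],
    [-0.4, [0, 0, 0.015], [0, 0, 0]],
    [-0.2, [0, 0, 0.015], [0, 0, 0]],
    [-0.2, [0, 0, -0.1], [0, 0, 0]],
    [-0.2, [0, 0, -0.25], [0, 0, 0]],
    [-0.2, [0, 0, -0.4], [0, 0, 0]],
  ],
)

```text
t: 20.8
position: [0.6177, 0.0891, 0.3188]
tcp_rot: [-0.02, 1.0, -0.0, -0.001]
wrist_force: [1.0, 0.4, 0.1]
opening: 0.0343
```

Emit:
send_rows(
  increments=[
    [-0.2, [0.1, 0, -0.1], [0, 0, 0]],
    [-0.2, [0.3, 0, -0.1], [0, 0, 0]],
    [-0.2, [0.5, 0, -0.1], [0, 0, 0]],
    [-0.2, [0.5, 0, -0.1], [0, 0, 0]],
    [-0.2, [0.5, 0, -0.1], [0, 0, 0]],
    [-0.2, [0.5, 0, -0.1], [0, 0, 0]],
  ],
)

```text
t: 21.3
position: [0.5189, 0.0853, 0.3393]
tcp_rot: [-0.02, 1.0, 0.0, 0.001]
wrist_force: [0.9, -0.6, 0.5]
opening: 0.0346
```

Run:
```python
from h import *
s=telemetry.state();print(s['t'],s['position'],s['opening'])
grab('scene','s23');tilt('s23');sz('s23z','s23',250,450,110,330,2.7)
grab('top','t23')
P,ok,p=cloud('s23')
for nm,x,y in(('out',.614,.165),('in',.6176,.09),('R',.6265,-.1275)):
    k=ok&(abs(P[...,0]-x)<.02)&(abs(P[...,1]-y)<.02)&(P[...,2]<.29)&(P[...,2]>.2)
    q=P[k]; m=np.percentile(q[:,2],98); j=q[q[:,2]>m-.008]; print(nm,'tab top',np.median(j[:,2]).round(4),j.mean(0).round(4))
```

```text
21.3 [0.51890332 0.0852886  0.33925568] 0.03456900354132174
s23 -0.176 -0.15 127 t -0.1631 z 0.217
s23 -0.08 -0.045 143 t -0.0624 z 0.2186
s23 0.04 0.08 132 t 0.0591 z 0.2207
s23 0.1 0.145 66 t 0.1351 z 0.2206
out tab top 0.2668 [0.6139 0.1644 0.266 ]
in tab top 0.2662 [0.6208 0.0891 0.266 ]
R tab top 0.2629 [ 0.6294 -0.1268  0.2624]
```

View pics/s23z.png

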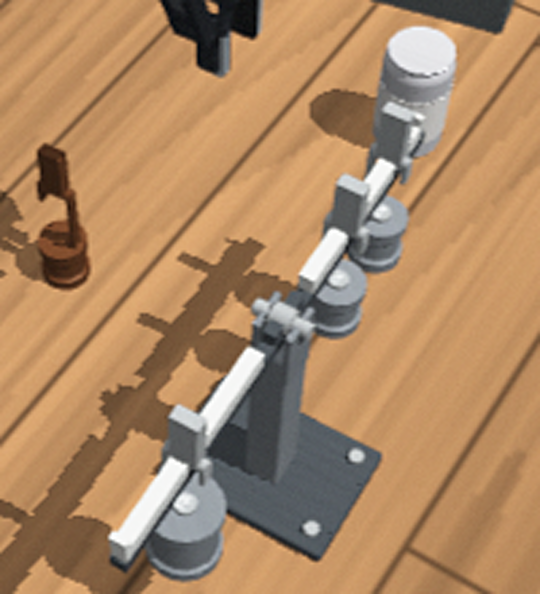

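The last view shows all three sleeves hanging and the gripper clear of the rack. I'll wait a moment, check they are at rest, and hand in.

Emit:
send_rows(
  increments=[
    [-0.2, [0, 0, 0], [0, 0, 0]],
    [-0.2, [0, 0, 0], [0, 0, 0]],
    [-0.2, [0, 0, 0], [0, 0, 0]],
    [-0.2, [0, 0, 0], [0, 0, 0]],
    [-0.2, [0, 0, 0], [0, 0, 0]],
    [-0.2, [0, 0, 0], [0, 0, 0]],
    [-0.2, [0, 0, 0], [0, 0, 0]],
    [-0.2, [0, 0, 0], [0, 0, 0]],
    [-0.2, [0, 0, 0], [0, 0, 0]],
    [-0.2, [0, 0, 0], [0, 0, 0]],
  ],
)

```text
t: 22.23
position: [0.5182, 0.0853, 0.3385]
tcp_rot: [-0.021, 1.0, -0.0, -0.0]
wrist_force: [0.4, 0.7, -0.1]
opening: 0.0339
```

Run:
```python
from h import *
from station import sign_off
grab('scene','s24');tilt('s24')
a=load('s23')['p'].astype(int);b=load('s24')['p'].astype(int)
print('diff rack',np.abs(a-b)[130:330,280:430].mean())
P,ok,p=cloud('s24')
for nm,x,y in(('out',.614,.165),('in',.6176,.09),('R',.6265,-.1275)):
    k=ok&(abs(P[...,0]-x)<.02)&(abs(P[...,1]-y)<.02)&(P[...,2]<.29)&(P[...,2]>.2)
    q=P[k]; m=np.percentile(q[:,2],98); j=q[q[:,2]>m-.008]; print(nm,np.median(j[:,2]).round(4),j.mean(0).round(4))
print(sign_off())
```

```text
s24 -0.176 -0.15 123 t -0.1628 z 0.2173
s24 -0.08 -0.045 140 t -0.0626 z 0.2185
s24 0.04 0.08 131 t 0.0587 z 0.2203
s24 0.1 0.145 67 t 0.1334 z 0.2217
diff rack 1.6065777777777779
out 0.2673 [0.6135 0.1647 0.2669]
in 0.266 [0.6205 0.089  0.2655]
R 0.2629 [ 0.6294 -0.1267  0.2627]
the job is handed in; nothing more can be done
None
```

All three sleeves hang in their notches, and I handed the job in at about 22 s. I hung one small sleeve in the outer left notch, then the large one on the right, then the other small one in the inner left notch. Each hook was set on the flat just inside its notch with part of its weight on the rail, slid outward until it dropped in, lowered until the bar carried it, and let go.

- **Depth in the notches:** the tab tops measured 0.267, 0.266 and 0.263 m (outer left, inner left, right). That is within about 1.5 mm of the height expected for a fully dropped pin; a pin still on the flat would read 6 mm higher.
- **Bar tilt:** about +0.014 rad, against a limit of 0.10.
- **At rest:** two scene pictures about 1 s apart matched closely, so nothing was moving. The gripper was clear of the rack.
- **Side force:** before release, the large hook pushed sideways on its notch wall with about 4 N. I eased it back slightly before opening.
- **Disagreement:** the wrist camera put the tabs about 4 mm nearer the robot than the other two cameras. I used the others, and the grips were good.
- **Not checked:** I did not measure the bystanders' positions at the end. I planned no move that touched them and saw no contact.

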